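# Set the coffee canisters with their spouts to the marks and seal them

### The arm

A 6-joint arm with a two-finger parallel gripper is mounted at the origin on the work surface. World frame = base frame: x ahead of the robot, y to its left, z up, the work surface at z = 0. Lengths are in m, angles in rad, forces in N, time in s.
With the tool pointing down it reaches from about 0.375 to 0.975 m from the base axis. Payload 3.8 kg.
Tool frame: the origin (TCP) lies between the finger pads; the fingertips stand 8 mm ahead of it and the grasp point (between the pads) lies 11 mm behind it (tcp_to_tips is the distance from the TCP to the fingertips, in m); z points along the fingers, y is the line along which they close (so a half turn about z gives the same grasp; the last joint's range is limited). The gripper opens to 85 mm and grips with 20 to 120 N. Pads are 22 mm wide; open, the fingers measure 114 mm over their backs; the gripper's body (76 mm by 85 mm) begins 54 mm behind the grasp point. The pads swing forward as they close: fully open they stand 13 mm farther back than shut.
Start: joints at [-1.359, 0.264, 1.604, -0, 1.274, -0.037], TCP at [0.166, -0.654, 0.239] pointing down, gripper open.
Joint ranges: [-2.63, 2.63], [-0.94, 2.18], [0.31, 2.57], [-1.31, 4.45], [0, 2.66], [-2.55, 2.55]. Speed limits (rad/s): [2.57, 2.57, 3.14, 3.14, 3.14, 3.14].

### API

Orientations are given as a rotation vector (axis times angle).
In Python, from workcell import * gives the robot as it stands.
- The arm moves only by the tool move_arm, never from a script. Its argument "series" is one flat list of numbers, 7 for each row, row after row: the finger opening in cm, from 0 to 8.54, then the shift along the tool's x, y, z in cm, then the turn, a rotation vector about the tool's x, y, z in degrees. A call has 1 to 5 rows; each row shifts and turns the commanded pose from where the row before left it, along the tool's axes as they then stand; what a row does not reach is not made up. A row lasts 1/8 s, in which the tool goes at most 62.5 mm and 10.7 degrees, less where a joint would pass 70% of its speed; a pose out of reach is approached as far as the arm can. A call is refused whole if a number of a shift passes 6.25 or a number of a turn 10.7, either way. A call with a gripper value outside its range is refused whole. The fingers move at their own pace and stop on an object; "grip_force" is the grip in N (left out, the last holds). Time passes only in rows, so rows that do not move let the fingers close. It gives the time, the measured TCP pose, the force, the opening and the grip force at its end, in the units of the state.
- read_state(): the state, without advancing time (a new reading comes with each control period).
- read_camera(name): name is "side" or "top"; returns the picture (480x640x3 uint8, red, green, blue); there is no depth.
- calibration(name): a dict with "camera_matrix" (3x3 intrinsics, pixels), "k1" (the pictures are not rectified: a ray, as slopes to the right and down, at radius r is drawn at 1 + k1 r^2 times it, then the intrinsics apply), "rvec" (rotation vector, rad) and "tvec" (3), from world to camera coordinates, as OpenCV has them. Camera axes: x right, y down, z forward; pixel columns grow to the right and rows downward; lengths in m; the calibration is good to about 2 mm. A picture is of the moment at which its call begins. calibration takes no time and is no camera call.
- finish_job(): hands the job in; it is judged then, once.
The state is a dict: "time": time; "q": joint angles; "joint_vel": joint speeds; "joint_torque": joint torques, N m; "tool_pos": TCP position; "tcp_rot": TCP orientation; "wrist_force": force on the tool from outside, world axes, zero at the start; "torque": the same for the moment, N m; "width": opening from 0.0 (shut) to 1.0 (fully open); "grip_force": force on a finger pad.
Only numpy, scipy, OpenCV 4.12 (cv2) and the standard library are available. Lean on these libraries where they do the work, as an engineer would, in place of code of your own. Each camera call takes 0.05 s, during which the arm holds its last target. There are 200 camera calls.

### The job

Stand every coffee canister on the bench upright and fully down in the holder of its own colour, turned so that its white spout points at the holder's white mark. When they all stand like that, with their push-down tops still up, press each top fully down to seal it. Leave the cup, the tamper and the jug where they are.

Things in the scene. Friction and masses are not known exactly. Their poses are not given: they have to be found in the camera images.
- can_red: the red canister, loose, may be absent: upright round tin, 52 mm diameter and 62 mm high (without its push-down top), about 0.2 kg; origin at the centre of its underside, z up along its axis, +x towards its white pouring spout. The spout is 12 mm wide, 52 to 59 mm above the underside, and stands out to 38 mm from the axis; elsewhere the wall is smooth
- spout_red (a point): outer end of the red canister's spout, 38 mm from its axis, 55 mm above its underside
- top_red (a joint): push-down top of the red canister: disc of the same colour, 38 mm diameter and 12 mm thick, sliding along the canister's axis, held by friction (about 6 N to move it). Value is the gap in m: 0.012 fully up (steel stem showing, upper face 86 mm above the canister's underside), 0 fully down on the tin (upper face 74 mm above the underside)
- holder_red: the red holder, fixed to the bench: dark grey disc, 96 mm diameter and 6 mm thick, with a red round collar on it, outer diameter 65 mm, bore 57 mm, its rim 22 mm above the bench; the bore's floor is the disc's upper face, 6 mm above the bench. Origin at the centre of its underside, z up, +x towards the white mark painted on the disc's edge (33 to 48 mm from the centre)
- can_blue: the blue canister, loose, may be absent: upright round tin, 52 mm diameter and 62 mm high (without its push-down top), about 0.2 kg; origin at the centre of its underside, z up along its axis, +x towards its white pouring spout. The spout is 12 mm wide, 52 to 59 mm above the underside, and stands out to 38 mm from the axis; elsewhere the wall is smooth
- spout_blue (a point): outer end of the blue canister's spout, 38 mm from its axis, 55 mm above its underside
- top_blue (a joint): push-down top of the blue canister: disc of the same colour, 38 mm diameter and 12 mm thick, sliding along the canister's axis, held by friction (about 6 N to move it). Value is the gap in m: 0.012 fully up (steel stem showing, upper face 86 mm above the canister's underside), 0 fully down on the tin (upper face 74 mm above the underside)
- holder_blue: the blue holder, fixed to the bench: dark grey disc, 96 mm diameter and 6 mm thick, with a blue round collar on it, outer diameter 65 mm, bore 57 mm, its rim 22 mm above the bench; the bore's floor is the disc's upper face, 6 mm above the bench. Origin at the centre of its underside, z up, +x towards the white mark painted on the disc's edge (33 to 48 mm from the centre)
- can_yellow: the yellow canister, loose, may be absent: upright round tin, 52 mm diameter and 62 mm high (without its push-down top), about 0.2 kg; origin at the centre of its underside, z up along its axis, +x towards its white pouring spout. The spout is 12 mm wide, 52 to 59 mm above the underside, and stands out to 38 mm from the axis; elsewhere the wall is smooth
- spout_yellow (a point): outer end of the yellow canister's spout, 38 mm from its axis, 55 mm above its underside
- top_yellow (a joint): push-down top of the yellow canister: disc of the same colour, 38 mm diameter and 12 mm thick, sliding along the canister's axis, held by friction (about 6 N to move it). Value is the gap in m: 0.012 fully up (steel stem showing, upper face 86 mm above the canister's underside), 0 fully down on the tin (upper face 74 mm above the underside)
- holder_yellow: the yellow holder, fixed to the bench: dark grey disc, 96 mm diameter and 6 mm thick, with a yellow round collar on it, outer diameter 65 mm, bore 57 mm, its rim 22 mm above the bench; the bore's floor is the disc's upper face, 6 mm above the bench. Origin at the centre of its underside, z up, +x towards the white mark painted on the disc's edge (33 to 48 mm from the centre)
- can_green: the green canister, loose, may be absent: upright round tin, 52 mm diameter and 62 mm high (without its push-down top), about 0.2 kg; origin at the centre of its underside, z up along its axis, +x towards its white pouring spout. The spout is 12 mm wide, 52 to 59 mm above the underside, and stands out to 38 mm from the axis; elsewhere the wall is smooth
- spout_green (a point): outer end of the green canister's spout, 38 mm from its axis, 55 mm above its underside
- top_green (a joint): push-down top of the green canister: disc of the same colour, 38 mm diameter and 12 mm thick, sliding along the canister's axis, held by friction (about 6 N to move it). Value is the gap in m: 0.012 fully up (steel stem showing, upper face 86 mm above the canister's underside), 0 fully down on the tin (upper face 74 mm above the underside)
- holder_green: the green holder, fixed to the bench: dark grey disc, 96 mm diameter and 6 mm thick, with a green round collar on it, outer diameter 65 mm, bore 57 mm, its rim 22 mm above the bench; the bore's floor is the disc's upper face, 6 mm above the bench. Origin at the centre of its underside, z up, +x towards the white mark painted on the disc's edge (33 to 48 mm from the centre)
- can_black: the black canister, loose, may be absent: upright round tin, 52 mm diameter and 62 mm high (without its push-down top), about 0.2 kg; origin at the centre of its underside, z up along its axis, +x towards its white pouring spout. The spout is 12 mm wide, 52 to 59 mm above the underside, and stands out to 38 mm from the axis; elsewhere the wall is smooth
- spout_black (a point): outer end of the black canister's spout, 38 mm from its axis, 55 mm above its underside
- top_black (a joint): push-down top of the black canister: disc of the same colour, 38 mm diameter and 12 mm thick, sliding along the canister's axis, held by friction (about 6 N to move it). Value is the gap in m: 0.012 fully up (steel stem showing, upper face 86 mm above the canister's underside), 0 fully down on the tin (upper face 74 mm above the underside)
- holder_black: the black holder, fixed to the bench: dark grey disc, 96 mm diameter and 6 mm thick, with a black round collar on it, outer diameter 65 mm, bore 57 mm, its rim 22 mm above the bench; the bore's floor is the disc's upper face, 6 mm above the bench. Origin at the centre of its underside, z up, +x towards the white mark painted on the disc's edge (33 to 48 mm from the centre)
- cup: bystander: yellow ceramic cup, 76 mm diameter, 75 mm high; origin at the centre of its underside
- tamper: bystander: wooden tamper standing on its 56 mm foot, 72 mm high; origin at the centre of its underside
- jug: bystander: steel mug with a handle, 80 mm diameter, 95 mm high; origin at the centre of its underside
Mind the look-alikes: they are no part of the job. Leave any purple or turquoise look-alike of the holder_blue alone.

How it is judged:
On the way, in this order (a step that is already met when the one before it is completed fails the run):
1. every canister present stands in the holder of its colour with its spout at the mark, all tops still up (horizontal distance between can_red and holder_red below 0.006 m and z of can_red in the frame of holder_red below 0.01 m and angle between each of can_red, can_blue, can_yellow, can_green, can_black's own z axis and vertical below 0.08 rad and angle between the x axis of can_red and the x axis of holder_red, either way round below 0.2 rad and x of spout_red in the frame of holder_red above 0.02 m and horizontal distance between can_blue and holder_blue below 0.006 m and z of can_blue in the frame of holder_blue below 0.01 m and angle between the x axis of can_blue and the x axis of holder_blue, either way round below 0.2 rad and x of spout_blue in the frame of holder_blue above 0.02 m and horizontal distance between can_yellow and holder_yellow below 0.006 m and z of can_yellow in the frame of holder_yellow below 0.01 m and angle between the x axis of can_yellow and the x axis of holder_yellow, either way round below 0.2 rad and x of spout_yellow in the frame of holder_yellow above 0.02 m and horizontal distance between can_green and holder_green below 0.006 m and z of can_green in the frame of holder_green below 0.01 m and angle between the x axis of can_green and the x axis of holder_green, either way round below 0.2 rad and x of spout_green in the frame of holder_green above 0.02 m and horizontal distance between can_black and holder_black below 0.006 m and z of can_black in the frame of holder_black below 0.01 m and angle between the x axis of can_black and the x axis of holder_black, either way round below 0.2 rad and x of spout_black in the frame of holder_black above 0.02 m and linear speed of each of can_red, can_blue, can_yellow, can_green, can_black below 0.02 m/s and value of joint each of top_red, top_blue, top_yellow, top_green, top_black above 0.007 m), for 0.2 s.
2. all tops are pressed fully down (value of joint each of top_red, top_blue, top_yellow, top_green, top_black below 0.002 m), for 0.2 s.
At the end, for the whole second after the job is handed in: every canister present stands in the holder of its own colour (axes within 6 mm, underside within 4 mm of the bore's floor, tilt under 0.08 rad), its spout within 0.2 rad of the direction of the white mark, its top pressed to within 2 mm, at rest (all of step 2 and horizontal distance between can_red and holder_red below 0.006 m and z of can_red in the frame of holder_red below 0.01 m and angle between each of can_red, can_blue, can_yellow, can_green, can_black's own z axis and vertical below 0.08 rad and angle between the x axis of can_red and the x axis of holder_red, either way round below 0.2 rad and x of spout_red in the frame of holder_red above 0.02 m and horizontal distance between can_blue and holder_blue below 0.006 m and z of can_blue in the frame of holder_blue below 0.01 m and angle between the x axis of can_blue and the x axis of holder_blue, either way round below 0.2 rad and x of spout_blue in the frame of holder_blue above 0.02 m and horizontal distance between can_yellow and holder_yellow below 0.006 m and z of can_yellow in the frame of holder_yellow below 0.01 m and angle between the x axis of can_yellow and the x axis of holder_yellow, either way round below 0.2 rad and x of spout_yellow in the frame of holder_yellow above 0.02 m and horizontal distance between can_green and holder_green below 0.006 m and z of can_green in the frame of holder_green below 0.01 m and angle between the x axis of can_green and the x axis of holder_green, either way round below 0.2 rad and x of spout_green in the frame of holder_green above 0.02 m and horizontal distance between can_black and holder_black below 0.006 m and z of can_black in the frame of holder_black below 0.01 m and angle between the x axis of can_black and the x axis of holder_black, either way round below 0.2 rad and x of spout_black in the frame of holder_black above 0.02 m and linear speed of each of can_red, can_blue, can_yellow, can_green, can_black below 0.02 m/s); the robot touches nothing.
It fails at once if the cup is shifted more than 40 mm or tipped (distance of cup from where it was at the start of the episode above 0.04 m or angle between cup's own z axis and vertical above 0.5 rad).
It fails at once if the tamper is shifted more than 40 mm or tipped (distance of tamper from where it was at the start of the episode above 0.04 m or angle between tamper's own z axis and vertical above 0.5 rad).
It fails at once if the jug is shifted more than 40 mm or tipped (distance of jug from where it was at the start of the episode above 0.04 m or angle between jug's own z axis and vertical above 0.5 rad).
Of can_red, can_blue, can_yellow, can_green, can_black only 4 to 5 are there at a start; the rules pass over those that are not, and their reading is None.
At some moment in a run one of can_red, can_blue, can_yellow, can_green, can_black may be knocked a few centimetres aside while the robot is not near it.
It also fails if it takes over 210 s, if anything falls off the work surface, if the arm or the gripper's body presses on something with over 40 N, if the wrist force passes 120 N, or if a joint passes its speed limit or range.

## Working session

There is one attempt and no reset: what is moved stays moved. The work goes in short steps, Python scripts to look and compute and a tool call to move; the robot and the scene stay as the last step left them, time stands still between calls to the robot, and variables do not carry over. Pictures are saved under pics/ and viewed, at most 14 in all, crops included, and the job is handed in when it is done.

Besides the shell and the picture viewer there is one more tool, called after ">>>" as name(argument=value, ...) on one line, values as JSON. move_arm: Moves the arm, as the interface text tells. Its arguments: {"type":"object","properties":{"series":{"type":"array"},"grip_force":{"type":"number"}},"required":["series"]}

```bash
ls; mkdir -p pics
python3 - <<'E'
from workcell import *
import cv2
for n in ("top","side"):
    cv2.imwrite(f"pics/{n}0.png",read_camera(n)[:,:,::-1])
    print(n,calibration(n))
print(read_state())
E
```

```text
pics
top {'camera_matrix': array([[449.36517483,   0.        , 321.28424045],
       [  0.        , 449.36517483, 241.92638107],
       [  0.        ,   0.        ,   1.        ]]), 'k1': -0.037261845354482424, 'rvec': array([ 2.15446977, -2.10219071,  0.15207629]), 'tvec': array([0.0569105 , 0.55933969, 1.11152962])}
side {'camera_matrix': array([[569.52803684,   0.        , 328.82549669],
       [  0.        , 569.52803684, 237.88990994],
       [  0.        ,   0.        ,   1.        ]]), 'k1': -0.1769427779266028, 'rvec': array([ 2.17799702, -0.26688601,  0.10901208]), 'tvec': array([-0.51600314,  0.15306172,  1.43128041])}
{'time': 0.1, 'q': array([-1.35889656e+00,  2.64715489e-01,  1.60523701e+00,  1.78788233e-05,
        1.27367641e+00, -3.68885710e-02]), 'joint_vel': array([-0.00079707, -0.00104346, -0.0047667 ,  0.00214751,  0.00052223,
       -0.00129617]), 'joint_torque': array([-1.42148047e-04, -5.16706109e+01, -3.68590629e+01, -1.74065809e-05,
        6.27579895e-03,  1.24121206e-05]), 'tool_pos': array([ 0.16608282, -0.65359388,  0.23806133]), 'tcp_rot': array([-3.11530436e+00, -3.89528680e-01,  2.52627779e-04]), 'wrist_force': array([ 0.02171732, -0.30395132, -0.43734461]), 'torque': array([-0.02321377,  0.05080532, -0.05802445]), 'grip_force': 0.0, 'width': 0.9979181527243763}
```

View pics/top0.png

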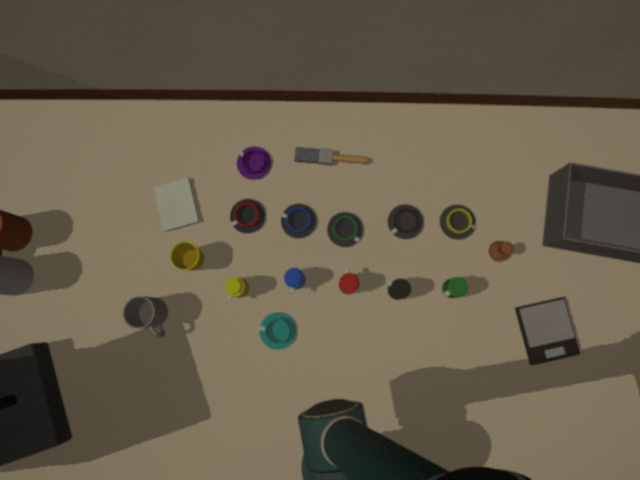

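View pics/side0.png

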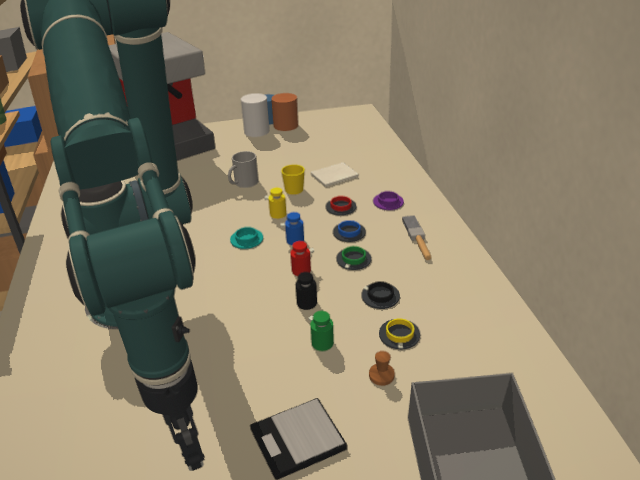

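The top view shows the canisters yellow (236,287), blue (294,278), red (349,283), black (399,289) and green (456,288). The holders are red (247,215), blue (298,220), green (345,229), black (405,221) and yellow (459,221). The side view shows all five canisters standing upright. Next I'll zoom in to see the spouts and marks.

```bash
cat > h.py <<'E'
import numpy as np, cv2
from workcell import *
from scipy.spatial.transform import Rotation as R
def ray(n,uv):
    c=calibration(n);K=c["camera_matrix"]
    Rm=R.from_rotvec(c["rvec"]).as_matrix();t=c["tvec"]
    p=cv2.undistortPoints(np.array(uv,float).reshape(-1,1,2),K,np.array([c["k1"],0,0,0.]))[:,0]
    return -Rm.T@t,(np.c_[p,np.ones(len(p))]@Rm)
def plane(n,uv,z):
    o,d=ray(n,uv);return (o+d*((z-o[2])/d[:,2:]))[:,:2]
def proj(n,P):
    c=calibration(n);return cv2.projectPoints(np.array(P,float).reshape(-1,1,3),c["rvec"],c["tvec"],c["camera_matrix"],np.array([c["k1"],0,0,0.]))[0][:,0]
E
python3 - <<'E'
from h import *
im=cv2.imread("pics/top0.png")
a=cv2.resize(im[195:305,215:350],None,fx=5.9,fy=5.4,interpolation=cv2.INTER_CUBIC)
b=cv2.resize(im[195:305,330:480],None,fx=5.3,fy=5.4,interpolation=cv2.INTER_CUBIC)
cv2.imwrite("pics/ca.png",a);cv2.imwrite("pics/cb.png",b)
hsv=cv2.cvtColor(im,cv2.COLOR_BGR2HSV)
for nm,u,v in [("cy",236,287),("cb",294,278),("cr",349,283),("ck",399,289),("cg",456,288),("hr",247,215),("hb",298,220),("hg",345,229),("hk",405,221),("hy",459,221),("bench",260,250)]:
    print(nm,plane("top",[[u,v]],0)[0].round(3),hsv[v,u], im[v,u])
E
```

```text
cy [0.439 0.294] [ 30 206 136] [ 26 135 136]
cb [0.467 0.141] [111 168 112] [112  61  38]
cr [ 0.457 -0.004] [  2 202 125] [ 26  32 125]
ck [ 0.445 -0.136] [21 62 41] [31 38 41]
cg [ 0.451 -0.286] [ 59 130  90] [44 90 46]
hr [0.635 0.275] [60  6 42] [41 42 41]
hb [0.624 0.136] [ 0  0 43] [43 43 43]
hg [0.602 0.009] [ 8 21 49] [45 46 49]
hk [ 0.628 -0.152] [10 30 51] [45 47 51]
hy [ 0.631 -0.298] [17 37 48] [41 45 48]
bench [0.54  0.235] [ 19  70 135] [ 98 122 135]
```

View pics/ca.png

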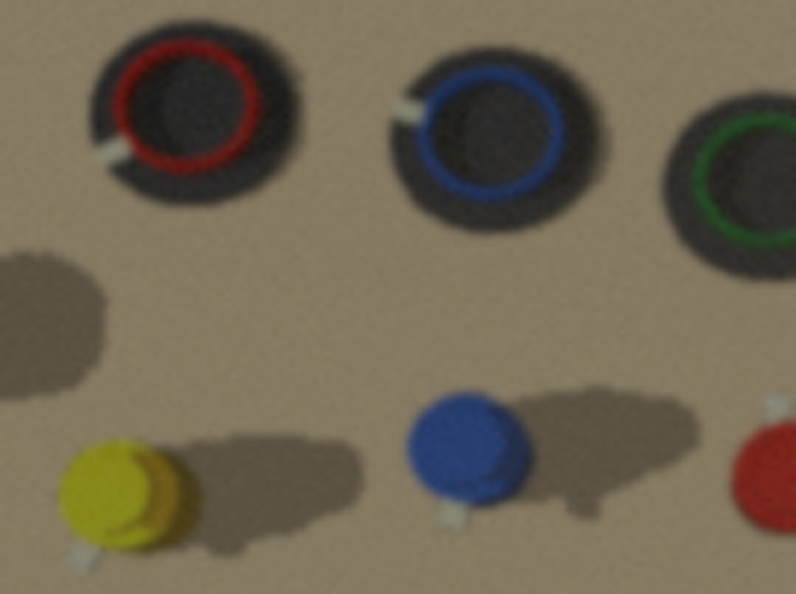

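View pics/cb.png

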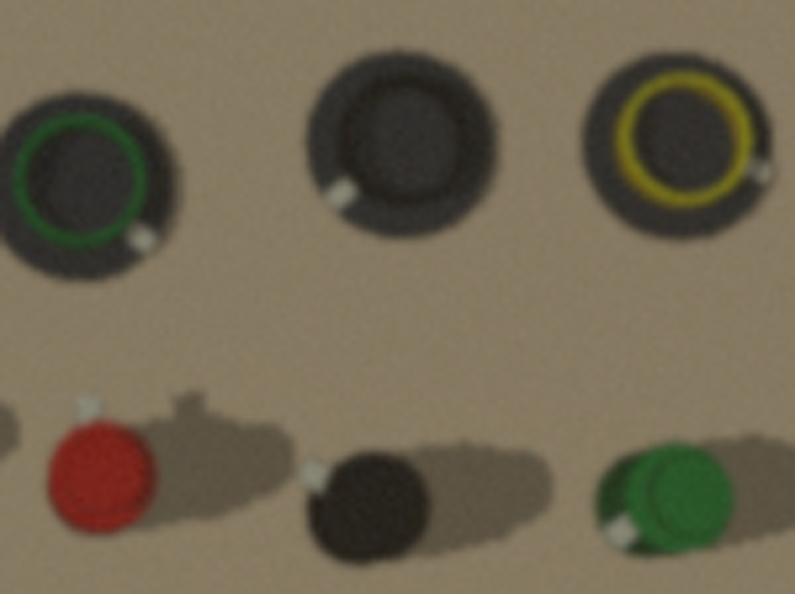

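The crops show the marks: red lower-left, blue left, green lower-right, black lower-left, yellow right. The spouts point: yellow lower-left, blue down, red up, black upper-left, green lower-left. Next step is measuring the poses.

```bash
cat > m.py <<'E'
from h import *
HUE={"r":[(0,8),(172,180)],"b":[(105,125)],"y":[(22,36)],"g":[(45,75)]}
def mask(im,c):
    h=cv2.cvtColor(im,cv2.COLOR_RGB2HSV)
    if c=="k": return cv2.inRange(h,(0,0,0),(180,255,58))
    return cv2.max.reduce([]) if 0 else sum(cv2.inRange(h,(a,110,25),(b,255,255)) for a,b in HUE[c])
def white(im):
    h=cv2.cvtColor(im,cv2.COLOR_RGB2HSV); return cv2.inRange(h,(0,0,105),(180,50,255))
def near(n,xy,r,z=0.03):
    m=np.zeros((480,640),np.uint8)
    a=np.linspace(0,6.28,40); P=np.c_[xy[0]+r*np.cos(a),xy[1]+r*np.sin(a),0*a+z]
    cv2.fillPoly(m,[proj(n,P).astype(np.int32)],255);return m
def big(m):
    c,_=cv2.findContours(m,cv2.RETR_EXTERNAL,cv2.CHAIN_APPROX_NONE); return max(c,key=cv2.contourArea)[:,0].astype(float) if c else None
def circ(P):
    A=np.c_[2*P,np.ones(len(P))];s=np.linalg.lstsq(A,(P**2).sum(1),rcond=None)[0];return s[:2],np.sqrt(s[2]+s[:2]@s[:2])
def blob_dir(im,c0,z,rin,rout,excl=None):
    w=cv2.bitwise_and(white(im),near("top",c0,rout,z)); v,u=np.nonzero(w)
    P=plane("top",np.c_[u,v],z); d=np.hypot(*(P-c0).T); P=P[(d>rin)&(d<rout)]
    m=P.mean(0)-c0; return np.arctan2(m[1],m[0]),np.hypot(*m),len(P)
def can(im,c,xy,b=0.0,rr=.055):
    """canister standing with underside at height b, near xy"""
    m=cv2.bitwise_and(mask(im,c),near("top",xy,rr,b+.04)); C=big(m)
    o,_=ray("top",[[0,0]]); H=o[2]; P=plane("top",C,b+.062)-o[:2]
    g=P.mean(0);e=g/np.hypot(*g);f=np.array([-e[1],e[0]])
    s=P@e;t=P@f; hp=.0012
    lat=(t.max()+t.min())/2; far=s.max()+hp; nr=s.min()-hp
    k=(H-b-.062)
    rf=min(far-.026, far*(H-b-.086)/k-.019); rn=max(nr+.026,nr*(H-b)/k+.026) if not (b>0) else np.nan
    r=np.nanmean([rf,rn]); ctr=o[:2]+r*e+lat*f
    return ctr,(rf,rn,np.ptp(t)+2*hp),blob_dir(im,ctr,b+.055,.024,.046)
def holder(im,c,xy):
    n=near("top",xy,.042,.014)
    if c=="k":
        C=None
    else:
        v,u=np.nonzero(cv2.bitwise_and(mask(im,c),n)); ctr,r=circ(plane("top",np.c_[u,v],.022))
    h=cv2.cvtColor(im,cv2.COLOR_RGB2HSV)
    dk=cv2.bitwise_and(cv2.inRange(h,(0,0,0),(180,255,85)),near("top",xy,.065,.006))
    Hc=cv2.convexHull(big(cv2.bitwise_or(dk,cv2.bitwise_and(white(im),near("top",xy,.05,.006)))).astype(np.float32))[:,0]
    dc,dr=circ(plane("top",Hc,.006))
    if c=="k": ctr,r=dc,0
    return ctr,r,dc,dr,blob_dir(im,ctr,.006,.030,.052)
CAN={"y":(.45,.286),"b":(.475,.138),"r":(.465,-.004),"k":(.455,-.132),"g":(.46,-.275)}
HOL={"r":(.635,.275),"b":(.624,.136),"g":(.602,.009),"k":(.628,-.152),"y":(.631,-.298)}
E
python3 - <<'E'
from m import *
im=cv2.imread("pics/top0.png")[:,:,::-1].copy(); sd=cv2.imread("pics/side0.png")[:,:,::-1].copy()
print("cam",ray("top",[[0,0]])[0])
for c in "ybrkg":
    ctr,ex,w=can(im,c,CAN[c]); ctr,ex,w=can(im,c,ctr)
    # side check: midline and silhouette top height
    m=cv2.bitwise_and(mask(sd,c),near("side",ctr,.06,.045)); C=big(m)
    o,d=ray("side",C); k=np.argmin(C[:,1])
    lat=lambda P:P
    ax=proj("side",[[*ctr,0],[*ctr,.05],[*ctr,.086]])
    row=np.abs(C[:,1]-ax[1,1])<2
    # height of top: far rim point of top disc, ray at horizontal distance rho+.019
    hd=np.hypot(*d[k,:2]); rho=np.hypot(*(ctr-o[:2])); ztop=o[2]+d[k,2]*(rho+.019)/hd
    print(c,ctr.round(4),np.round(ex,4),"spout %.3f r%.4f n%d"%w,"side du %.1f"%((C[row,0].min()+C[row,0].max())/2-ax[1,0]),"ztop %.4f"%ztop)
for c in "rbgky":
    a,r,b,dr,w=holder(im,c,HOL[c]); print(c,a.round(4),round(r,4),b.round(4),round(dr,4),"mark %.3f r%.4f n%d"%w)
E
```

```text
cam [0.37189095 0.04647135 1.18791217]
y [0.4382 0.2859] [0.2484 0.2485 0.0536] spout 2.698 r0.0336 n18 side du -0.1 ztop 0.0722
b [0.4627 0.1384] [0.1259 0.1325 0.0468] spout 2.362 r0.0153 n52 side du 0.5 ztop 0.0733
r [ 0.454  -0.0019] [0.0952 0.0955 0.0528] spout 0.221 r0.0335 n18 side du -0.0 ztop 0.0769
k [ 0.4425 -0.131 ] [0.1894 0.1927 0.0495] spout 1.122 r0.0331 n22 side du -0.1 ztop 0.0797
g [ 0.4505 -0.2751] [0.3273 0.3349 0.0482] spout 2.103 r0.0328 n21 side du -0.5 ztop 0.0824
r [0.6317 0.2728] 0.0303 [0.6319 0.2722] 0.0479 mark 2.076 r0.0422 n14
b [0.6212 0.135 ] 0.0302 [0.6213 0.134 ] 0.0476 mark 1.223 r0.0425 n14
g [0.6005 0.0102] 0.0301 [0.6007 0.0093] 0.0475 mark -2.248 r0.0421 n12
k [ 0.6258 -0.1526] 0 [ 0.6258 -0.1526] 0.0475 mark 2.263 r0.0416 n17
y [ 0.6276 -0.2905] 0.0304 [ 0.6282 -0.2919] 0.0474 mark -1.862 r0.0469 n4
```

Run:
```python
from m import *
im=cv2.imread("pics/top0.png")[:,:,::-1].copy(); sd=cv2.imread("pics/side0.png")[:,:,::-1].copy()
hs=cv2.cvtColor(sd,cv2.COLOR_RGB2HSV);ht=cv2.cvtColor(im,cv2.COLOR_RGB2HSV)
for c,xy in [("y",(.438,.286)),("g",(.4505,-.2751))]:
    p=proj("side",[[*xy,0],[*xy,.062],[*xy,.086]]); print(c,p.round(1).tolist())
    u=int(p[1,0]);v=int(p[2,1]);print([hs[i,u].tolist() for i in range(v-8,v+10)])
print("blue");print([ht[278,u].tolist() for u in range(282,306)]);print([ht[v,294].tolist() for v in range(266,294)])
print("green");print([ht[288,u].tolist() for u in range(438,474)])
print("ymark");print([ht[v,u].tolist() for v in range(223,230) for u in range(470,476)])
a=cv2.resize(sd[180:360,235:435],None,fx=3.3,fy=3.3,interpolation=cv2.INTER_CUBIC);cv2.imwrite("pics/s0.png",a[:,:,::-1])
```

```text
y [[277.7, 213.7], [276.2, 196.3], [275.6, 189.4]]
[[20, 69, 200], [20, 69, 199], [20, 69, 200], [20, 69, 200], [20, 69, 200], [21, 86, 201], [25, 145, 209], [27, 224, 215], [27, 223, 215], [27, 223, 215], [27, 224, 215], [28, 224, 215], [27, 223, 190], [24, 224, 155], [24, 221, 150], [23, 150, 129], [21, 58, 101], [22, 95, 115]]
g [[322.6, 343.0], [321.8, 323.5], [321.5, 315.6]]
[[20, 68, 185], [20, 68, 181], [20, 66, 143], [49, 84, 124], [64, 148, 129], [66, 172, 129], [66, 173, 130], [65, 173, 130], [65, 171, 130], [65, 172, 129], [65, 171, 130], [66, 173, 130], [66, 173, 130], [66, 171, 130], [66, 171, 130], [66, 168, 91], [65, 167, 84], [66, 168, 82]]
blue
[[19, 64, 131], [15, 27, 114], [112, 84, 109], [111, 150, 114], [110, 167, 113], [110, 167, 113], [110, 168, 111], [110, 167, 113], [110, 165, 111], [110, 164, 112], [111, 168, 112], [111, 166, 112], [111, 168, 112], [111, 164, 112], [110, 162, 113], [110, 166, 112], [111, 165, 111], [111, 158, 108], [110, 155, 92], [111, 139, 77], [112, 133, 75], [113, 119, 73], [113, 74, 62], [20, 24, 64]]
[[21, 59, 126], [165, 10, 99], [112
[... 881 characters left out ...]
42, 88, 81], [26, 65, 86], [20, 72, 92], [19, 69, 93], [19, 69, 92], [22, 72, 89]]
ymark
[[29, 184, 115], [29, 147, 92], [24, 82, 65], [20, 60, 51], [18, 57, 58], [21, 63, 85], [28, 164, 118], [28, 110, 97], [24, 64, 80], [20, 52, 73], [24, 49, 73], [20, 63, 93], [29, 138, 113], [25, 82, 100], [27, 54, 90], [23, 49, 89], [24, 48, 101], [22, 57, 103], [28, 117, 105], [25, 64, 96], [23, 46, 95], [22, 45, 103], [24, 46, 117], [21, 55, 111], [28, 100, 87], [23, 55, 79], [23, 46, 89], [23, 43, 107], [26, 45, 118], [22, 57, 112], [25, 89, 63], [25, 57, 58], [23, 45, 74], [26, 43, 94], [24, 49, 105], [19, 61, 104], [22, 57, 49], [23, 41, 50], [21, 46, 55], [21, 46, 72], [21, 59, 90], [18, 68, 105]]
```

View pics/s0.png

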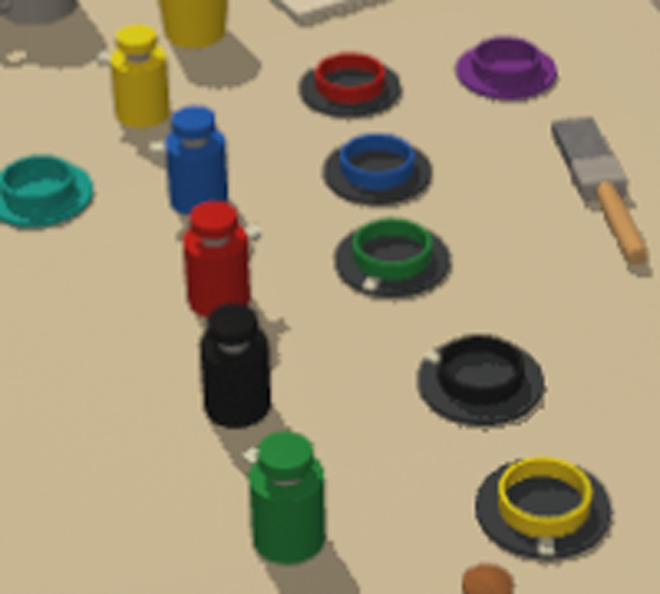

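The side crop shows all five canisters upright with tops up and stems showing. The yellow mark faces the camera. Loosening the masks and re-measuring.

```bash
python3 - <<'E'
s=open("m.py").read()
s=s.replace("""    return cv2.max.reduce([]) if 0 else sum(cv2.inRange(h,(a,110,25),(b,255,255)) for a,b in HUE[c])""","""    S=110 if c in "ry" else 80
    return sum(cv2.inRange(h,(a,S,25),(b,255,255)) for a,b in HUE[c])""").replace("(180,255,58)","(180,255,64)")
s=s.replace("def white(im):","def white(im,V=105,S=50):").replace("(0,0,105),(180,50,255)","(0,0,V),(180,S,255)")
s=s.replace("excl=None):","V=100,S=45):").replace("white(im),near(\"top\",c0","white(im,V,S),near(\"top\",c0")
s=s.replace("return max(c,key=cv2.contourArea)[:,0].astype(float) if c else None","return np.vstack([k[:,0] for k in c if cv2.contourArea(k)>8]).astype(float)")
s=s.replace("can(im,c,xy,b=0.0,rr=.055)","can(im,c,xy,b=0.0,rr=.05)").replace("blob_dir(im,ctr,.006,.030,.052)","blob_dir(im,ctr,.006,.033,.049,85,52)").replace(".024,.046)",".026,.042)")
s+='''
def ztop(sd,c,ctr):
    C=big(cv2.bitwise_and(mask(sd,c),near("side",ctr,.045,.06)));o,d=ray("side",C);k=np.argmin(C[:,1])
    return o[2]+d[k,2]*(np.hypot(*(ctr-o[:2]))+.019)/np.hypot(*d[k,:2])
'''
open("m.py","w").write(s)
E
python3 - <<'E'
from m import *
im=cv2.imread("pics/top0.png")[:,:,::-1].copy(); sd=cv2.imread("pics/side0.png")[:,:,::-1].copy()
for c in "ybrkg":
    ctr,ex,w=can(im,c,CAN[c]); ctr,ex,w=can(im,c,ctr)
    # spout triangulated height: white blob in side near spout
    print(c,ctr.round(4),np.round(ex,4),"spout %.3f r%.4f n%d"%w,"ztop %.4f"%ztop(sd,c,ctr))
hs=cv2.cvtColor(sd,cv2.COLOR_RGB2HSV)
for c in "rbgky":
    a,r,b,dr,w=holder(im,c,HOL[c])
    zr=[]
    if c!="k":
        C=big(cv2.bitwise_and(mask(sd,c),near("side",a,.042,.02)));o,d=ray("side",C);k=np.argmin(C[:,1])
        zr=o[2]+d[k,2]*(np.hypot(*(a-o[:2]))+.0325)/np.hypot(*d[k,:2])
    print(c,a.round(4),round(r,4),b.round(4),round(dr,4),"mark %.3f r%.4f n%d"%w,"rim z",np.round(zr,4))
s=read_state();print(R.from_rotvec(s["tcp_rot"]).as_matrix().round(3))
E
```

```text
y [0.4382 0.2859] [0.2484 0.2485 0.0536] spout 2.679 r0.0335 n14 ztop 0.0771
b [0.4639 0.1384] [0.1276 0.1325 0.0487] spout 2.411 r0.0136 n42 ztop 0.0793
r [ 0.454  -0.0019] [0.0952 0.0955 0.0528] spout 0.229 r0.0329 n13 ztop 0.0818
k [ 0.4429 -0.1314] [0.1903 0.1927 0.0501] spout 1.138 r0.0317 n18 ztop 0.0826
g [ 0.4502 -0.2739] [0.3279 0.3316 0.0508] spout 2.133 r0.0322 n19 ztop 0.0840
r [0.6317 0.2728] 0.0303 [0.6319 0.2722] 0.0479 mark 2.077 r0.0423 n20 rim z 0.0198
b [0.6209 0.1351] 0.0302 [0.6213 0.134 ] 0.0476 mark 1.252 r0.0412 n22 rim z 0.0171
g [0.6005 0.0101] 0.0302 [0.6007 0.0093] 0.0475 mark -2.198 r0.0380 n22 rim z 0.0192
k [ 0.6258 -0.1526] 0 [ 0.6258 -0.1526] 0.0475 mark 2.261 r0.0408 n25 rim z []
y [ 0.6276 -0.2905] 0.0304 [ 0.6282 -0.2919] 0.0474 mark -1.843 r0.0451 n10 rim z 0.0179
[[ 0.969  0.246 -0.   ]
 [ 0.246 -0.969  0.002]
 [ 0.    -0.002 -1.   ]]
```

```bash
python3 - <<'E'
s=open("m.py").read()
s=s.replace("""z)); v,u=np.nonzero(w)
    P=plane("top",np.c_[u,v],z);""","""z))
    g=proj("top",[[c0[0]+.034*np.cos(a),c0[1]+.034*np.sin(a),z] for a in np.arange(0,6.28,.05)])
    n,L,st,ce=cv2.connectedComponentsWithStats(w); v,u=np.nonzero(L==1+np.argmax(st[1:,4]))
    P=plane("top",np.c_[u,v],z);""").replace("    g=proj(\"top\",[[c0[0]+.034*np.cos(a),c0[1]+.034*np.sin(a),z] for a in np.arange(0,6.28,.05)])\n","")
s+='''
def go(x,y,z,yaw=None):
    s=read_state();M=R.from_rotvec(s["tcp_rot"]).as_matrix();y0=np.arctan2(M[1,0],M[0,0])
    d=M.T@(np.array([x,y,z])-s["tool_pos"])*100
    n=int(np.ceil(np.abs(d).max()/6.2)); print("shift",d.round(2),"->",n,"x",(d/n).round(3))
    tl=np.degrees(np.arccos(-M[2,2])); print("tilt deg %.2f yaw %.3f q6 %.2f"%(tl,y0,s["q"][5]))
    if yaw is not None:
        # turn that keeps q6 in range
        t=-(yaw-y0)
        c=[t+2*np.pi*k for k in(-1,0,1) if abs(s["q"][5]+t+2*np.pi*k)<2.5]; t=np.degrees(min(c,key=abs)) if c else None
        k=int(np.ceil(abs(t)/10.6)) if t else 1; print("turn z deg",t,"->",k,"x",t and round(t/k,2))
'''
open("m.py","w").write(s)
E
cat > plan.py <<'E'
from m import *
import json
im=cv2.imread("pics/top0.png")[:,:,::-1].copy()
H={c:holder(im,c,HOL[c]) for c in "rbgky"}; S={}
def q1(p): return np.arctan2(p[1],p[0])-np.arcsin(.025/np.hypot(*p))
for c in "rbgky":
    ctr,ex,w=can(im,c,CAN[c]); ctr,ex,w=can(im,c,ctr); m=H[c][4][0]; best=None
    for f in(0,np.pi):
        for k in(-2,-1,0,1,2):
            for j in(-1,0,1):
                a=w[0]+f+2*np.pi*k; b=a+m-w[0]+2*np.pi*j
                qa=q1(ctr)+np.pi/2-a; qb=q1(H[c][0])+np.pi/2-b
                if max(abs(qa),abs(qb))<2.4 and (best is None or abs(b-a)+.3*abs(qa)<best[0]): best=(abs(b-a)+.3*abs(qa),a,b,qa,qb)
    print(c,ctr.round(4),"spout %.3f %.4f n%d"%w,"hold",H[c][0].round(4),"mark %.3f %.4f n%d"%H[c][4],"yaws/q6",np.round(best[1:],3))
E
python3 plan.py; python3 -c "
from m import *
go(.454,-.002,.15,.229)"
```

```text
r [ 0.454  -0.0019] spout 0.229 0.0329 n13 hold [0.6317 0.2728] mark 2.077 0.0423 n20 yaws/q6 [ 0.229  2.077  1.283 -0.135]
b [0.4639 0.1384] spout 2.470 0.0176 n38 hold [0.6209 0.1351] mark 1.212 0.0418 n21 yaws/q6 [ 2.47   1.212 -0.661  0.534]
g [ 0.4502 -0.2739] spout 2.133 0.0322 n19 hold [0.6005 0.0101] mark -2.244 0.0411 n21 yaws/q6 [-1.009  0.897  1.986  0.649]
k [ 0.4429 -0.1314] spout 1.138 0.0317 n18 hold [ 0.6258 -0.1526] mark 2.261 0.0408 n25 yaws/q6 [ 1.138  2.261  0.09  -0.968]
shift [ 43.95 -56.05   8.92] -> 10 x [ 4.395 -5.605  0.892]
tilt deg 0.12 yaw 0.249 q6 -0.04
turn z deg 1.1334818004287102 -> 1 x 1.13Traceback (most recent call last):
  File "plan.py", line 14, in <module>
    print(c,ctr.round(4),"spout %.3f %.4f n%d"%w,"hold",H[c][0].round(4),"mark %.3f %.4f n%d"%H[c][4],"yaws/q6",np.round(best[1:],3))
                                                                                                                         ~~~~^^^^
TypeError: 'NoneType' object is not subscriptable
```

>>> move_arm(series=[8.5,4.4,-5.6,0,0,0,0,8.5,4.4,-5.6,0.9,0,0,0,8.5,4.4,-5.6,1,0,0,0,8.5,4.4,-5.6,1,0,0,0,8.5,4.4,-5.6,1,0,0,0], grip_force=30)

```text
time: 0.72
tool_pos: [0.2922, -0.3685, 0.2047]
tcp_rot: [-3.117, -0.389, -0.0]
wrist_force: [-0.4, -0.0, 1.4]
width: 0.993
grip_force: 0.0
```

>>> move_arm(series=[8.5,4.4,-5.6,1,0,0,0,8.5,4.4,-5.6,1,0,0,0,8.5,4.4,-5.6,1,0,0,0,8.5,4.4,-5.6,1,0,0,0,8.5,4.4,-5.6,1,0,0,1])

```text
time: 1.35
tool_pos: [0.4176, -0.0858, 0.1617]
tcp_rot: [3.12, 0.362, 0.001]
wrist_force: [0.7, 0.0, -0.1]
width: 0.995
grip_force: 0.0
```

```bash
python3 -c "
from m import *
go(.454,-.002,.034,.229)"
```

```text
shift [ 5.46 -7.33 12.77] -> 3 x [ 1.819 -2.442  4.256]
tilt deg 0.04 yaw 0.231 q6 1.08
turn z deg 0.1037118756451026 -> 1 x 0.1
```

>>> move_arm(series=[8.5,0,0,0,0,0,0,8.5,0,0,0,0,0,0,8.5,0,0,0,0,0,0])

```text
time: 1.72
tool_pos: [0.4169, -0.089, 0.162]
tcp_rot: [3.121, 0.359, -0.0]
wrist_force: [0.4, -0.3, -0.5]
width: 0.999
grip_force: 0.0
```

```bash
python3 -c "
from m import *
go(.454,-.002,.034,.229)"
```

```text
shift [ 5.59 -7.63 12.8 ] -> 3 x [ 1.863 -2.544  4.265]
tilt deg 0.02 yaw 0.229 q6 1.07
turn z deg 0.016645380531937818 -> 1 x 0.02
```

>>> move_arm(series=[8.5,2.8,-3.8,0,0,0,0,8.5,2.8,-3.8,0,0,0,0,8.5,0,0,4.3,0,0,0,8.5,0,0,4.3,0,0,0,8.5,0,0,3,0,0,0])

```text
time: 2.35
tool_pos: [0.4534, -0.0026, 0.0443]
tcp_rot: [-3.121, -0.358, 0.002]
wrist_force: [0.6, -0.6, -0.6]
width: 0.995
grip_force: 0.0
```

>>> move_arm(series=[8.5,0,0,0,0,0,0,8.5,0,0,0,0,0,0])

```text
time: 2.6
tool_pos: [0.4554, -0.002, 0.0471]
tcp_rot: [3.121, 0.359, 0.003]
wrist_force: [-0.7, 0.1, 0.5]
width: 0.997
grip_force: 0.0
```

```bash
python3 -c "
from m import *
go(.454,-.002,.034,.229)
im=read_camera('top');sd=read_camera('side')
print(can(im,'r',(.454,-.002)));print(read_state()['tool_pos'])"
```

```text
shift [-0.14 -0.04  1.31] -> 1 x [-0.137 -0.036  1.31 ]
tilt deg 0.10 yaw 0.229 q6 1.28
turn z deg 0.010338636532978404 -> 1 x 0.01Traceback (most recent call last):
  File "<string>", line 5, in <module>
    print(can(im,'r',(.454,-.002)));print(read_state()['tool_pos'])
          ~~~^^^^^^^^^^^^^^^^^^^^^
  File "m.py", line 25, in can
    m=cv2.bitwise_and(mask(im,c),near("top",xy,rr,b+.04)); C=big(m)
                                                             ~~~^^^
  File "m.py", line 15, in big
    c,_=cv2.findContours(m,cv2.RETR_EXTERNAL,cv2.CHAIN_APPROX_NONE); return np.vstack([k[:,0] for k in c if cv2.contourArea(k)>8]).astype(float)
                                                                            ~~~~~~~~~^^^^^^^^^^^^^^^^^^^^^^^^^^^^^^^^^^^^^^^^^^^^^
    return _nx.concatenate(arrs, 0, dtype=dtype, casting=casting)
           ~~~~~~~~~~~~~~~^^^^^^^^^^^^^^^^^^^^^^^^^^^^^^^^^^^^^^^
ValueError: need at least one array to concatenate
```

>>> move_arm(series=[8.5,-0.1,0,1.3,0,0,10,8.5,0,0,0,0,0,10,8.5,0,0,0,0,0,10,8.5,0,0,0,0,0,10,8.5,0,0,0,0,0,0], grip_force=25)

```text
time: 3.32
tool_pos: [0.4547, -0.0013, 0.0344]
tcp_rot: [-3.057, 0.724, -0.005]
wrist_force: [-0.2, 0.5, 0.3]
width: 0.996
grip_force: 0.0
```

>>> move_arm(series=[4.5,0,0,0,0,0,0,4.5,0,0,0,0,0,0,4.5,0,0,0,0,0,0,4.5,0,0,0,0,0,0,4.5,0,0,0,0,0,0])

```text
time: 3.95
tool_pos: [0.4537, -0.0013, 0.0335]
tcp_rot: [3.057, -0.725, 0.001]
wrist_force: [-1.6, -1.2, 6.1]
width: 0.6
grip_force: 25.8
```

>>> move_arm(series=[4.5,0,0,0,0,0,0,7,0,0,0,0,0,0,7,0,0,0,0,0,0,7,0,0,0,0,0,0,7,0,0,0,0,0,0])

```text
time: 4.58
tool_pos: [0.4533, -0.0011, 0.0328]
tcp_rot: [-3.056, 0.726, 0.0]
wrist_force: [0.7, 0.3, 0.0]
width: 0.816
grip_force: 0.0
```

>>> move_arm(series=[7,0,0,0,0,0,-10,7,0,0,0,0,0,-10,7,0,0,0,0,0,-10,7,0,0,0,0,0,-10,7,0,0,0,0,0,-10])

```text
time: 5.2
tool_pos: [0.4534, -0.0011, 0.0329]
tcp_rot: [-3.075, -0.642, 0.0]
wrist_force: [-0.1, 0.9, -0.2]
width: 0.819
grip_force: 0.0
```

>>> move_arm(series=[7,0,0,0,0,0,-10,7,0,0,0,0,0,-10,7,0,0,0,0,0,-10,7,0,0,0,0,0,0,4.5,0,0,0,0,0,0], grip_force=30)

```text
time: 5.82
tool_pos: [0.4534, -0.0011, 0.0329]
tcp_rot: [-2.81, -1.404, 0.0]
wrist_force: [-0.5, -0.2, -0.4]
width: 0.627
grip_force: 0.0
```

>>> move_arm(series=[4.5,0,0,0,0,0,0,4.5,0,0,0,0,0,0,4.5,0,0,0,0,0,0,4.5,0,0,-4,0,0,0,4.5,0,0,-5,0,0,0])

```text
time: 6.45
tool_pos: [0.451, -0.001, 0.1218]
tcp_rot: [-2.806, -1.406, 0.008]
wrist_force: [0.7, -0.2, -1.2]
width: 0.602
grip_force: 32.3
```

>>> move_arm(series=[4.5,0,0,-4,0,0,0,4.5,0,0,0,0,0,0,4.5,0,0,0,0,0,0])

```text
time: 6.82
tool_pos: [0.4522, -0.001, 0.1617]
tcp_rot: [-2.808, -1.407, 0.003]
wrist_force: [-0.5, -1.5, -2.8]
width: 0.599
grip_force: 32.6
```

```bash
python3 -c "
from m import *
go(.6317,.2728,.14,2.077+.698)
for n in ('top','side'): cv2.imwrite(f'pics/{n}1.png',read_camera(n)[:,:,::-1])
a=cv2.imread('pics/top1.png')[180:380,200:480];b=cv2.imread('pics/side1.png')[130:370,180:440]
cv2.imwrite('pics/j1.png',np.hstack([cv2.resize(a,(420,300)),cv2.resize(b,(325,300))]))"
```

```text
shift [32.68 -2.    2.13] -> 6 x [ 5.447 -0.334  0.355]
tilt deg 0.12 yaw 0.929 q6 0.58
turn z deg -105.7483822291131 -> 10 x -10.57
```

View pics/j1.png

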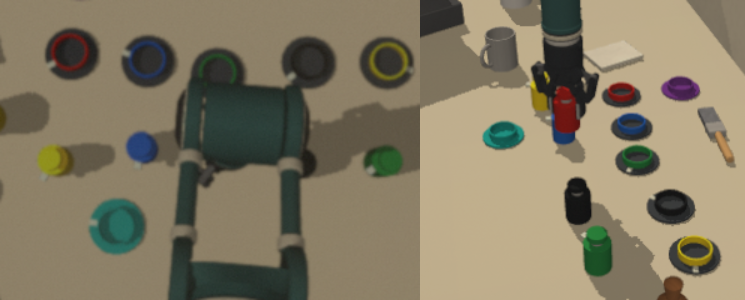

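The pictures show the red canister held upright, clear of the others.

>>> move_arm(series=[4.5,5.45,-0.33,0,0,0,0,4.5,5.45,-0.33,0,0,0,0,4.5,5.45,-0.33,0,0,0,0,4.5,5.45,-0.33,0,0,0,0,4.5,5.45,-0.33,0,0,0,0])

```text
time: 7.55
tool_pos: [0.6027, 0.2282, 0.1601]
tcp_rot: [-2.808, -1.408, 0.007]
wrist_force: [0.4, -0.4, -1.3]
width: 0.596
grip_force: 32.6
```

>>> move_arm(series=[4.5,5.45,-0.33,0,0,0,0,4.5,0,0,0,0,0,-10.5,4.5,0,0,0,0,0,-10.5,4.5,0,0,0,0,0,-10.5,4.5,0,0,0,0,0,-10.5])

```text
time: 8.18
tool_pos: [0.6317, 0.2723, 0.1596]
tcp_rot: [-2.109, -2.326, 0.007]
wrist_force: [-0.3, -0.2, -2.5]
width: 0.598
grip_force: 32.5
```

>>> move_arm(series=[4.5,0,0,0,0,0,-10.5,4.5,0,0,0,0,0,-10.5,4.5,0,0,0,0,0,-10.5,4.5,0,0,0,0,0,-10.5,4.5,0,0,0,0,0,-10.5])

```text
time: 8.8
tool_pos: [0.6317, 0.2722, 0.1597]
tcp_rot: [-0.862, -3.017, 0.005]
wrist_force: [-0.1, 0.1, -2.5]
width: 0.599
grip_force: 32.5
```

>>> move_arm(series=[4.5,0,0,0,0,0,-10.5,4.5,0,0,0,0,0,0,4.5,0,0,0,0,0,0,4.5,0,0,0,0,0,0])

```text
time: 9.3
tool_pos: [0.6329, 0.2727, 0.1623]
tcp_rot: [-0.595, -3.084, 0.001]
wrist_force: [-0.0, 0.1, -1.6]
width: 0.603
grip_force: 32.5
```

```bash
python3 -c "
from m import *
go(.6317,.2728,.07,2.077+.698)"
```

```text
shift [ 0.11 -0.03  9.23] -> 2 x [ 0.057 -0.014  4.615]
tilt deg 0.05 yaw 2.760 q6 -0.82
turn z deg -0.8398130207781792 -> 1 x -0.84
```

>>> move_arm(series=[4.5,0.05,0,4.6,0,0,-0.8,4.5,0,0,4.6,0,0,0,4.5,0,0,0,0,0,0,4.5,0,0,0,0,0,0])

```text
time: 9.8
tool_pos: [0.6336, 0.2733, 0.0724]
tcp_rot: [0.571, 3.088, 0.001]
wrist_force: [0.2, 0.1, -0.8]
width: 0.604
grip_force: 32.4
```

```bash
python3 -c "
from m import *
import time
go(.6317,.2728,.04,2.077+.698)
for i in range(3): read_camera('side');print(read_state()['tool_pos'].round(4))
"
```

```text
shift [ 0.17 -0.12  3.24] -> 1 x [ 0.167 -0.122  3.235]
tilt deg 0.10 yaw 2.776 q6 -0.83
turn z deg 0.03191937454059605 -> 1 x 0.03
[0.6346 0.2737 0.0736]
[0.6349 0.2738 0.0741]
[0.6348 0.2738 0.0742]
```

>>> move_arm(series=[4.5,0.25,-0.2,1.2,0,0,0,4.5,0,0,1,0,0,0,4.5,0,0,0,0,0,0,4.5,0,0,0,0,0,0,4.5,0,0,0,0,0,0])

```text
time: 10.58
tool_pos: [0.6297, 0.272, 0.0489]
tcp_rot: [0.571, 3.089, -0.0]
wrist_force: [0.9, 0.5, -2.1]
width: 0.603
grip_force: 32.4
```

```bash
python3 -c "
from m import *
for i in range(3): read_camera('side');s=read_state();print(s['tool_pos'].round(4),s['wrist_force'].round(1))
go(.6317,.2728,.04,2.077+.698)
"
```

```text
[0.6298 0.2719 0.049 ] [ 1.2  1.2 -3.4]
[0.6297 0.272  0.049 ] [ 1.8  0.3 -2.3]
[0.6297 0.272  0.049 ] [ 2.2  0.2 -3.5]
shift [-0.15  0.15  0.9 ] -> 1 x [-0.153  0.148  0.903]
tilt deg 0.01 yaw 2.776 q6 -0.83
turn z deg 0.057656179570315956 -> 1 x 0.06
```

>>> move_arm(series=[4.5,-0.1,0.1,0.4,0,0,0,4.5,0,0,0.4,0,0,0,4.5,0,0,0.1,0,0,0,4.5,0,0,0,0,0,0,4.5,0,0,0,0,0,0])

```text
time: 11.35
tool_pos: [0.631, 0.2726, 0.04]
tcp_rot: [0.571, 3.089, 0.0]
wrist_force: [0.3, -0.0, -2.1]
width: 0.6
grip_force: 32.6
```

```bash
python3 -c "
from m import *
for i in range(4): read_camera('side');s=read_state();print(s['tool_pos'].round(4),s['wrist_force'].round(1))
"
```

```text
[0.631  0.2726 0.04  ] [ 0.5 -0.4 -2.1]
[0.631  0.2726 0.04  ] [ 0.1  0.5 -2.5]
[0.631  0.2726 0.0401] [-0.2  0.2 -2.1]
[0.631  0.2726 0.04  ] [ 0.8  0.  -2. ]
```

>>> move_arm(series=[4.5,0,0,0.1,0,0,0,7,0,0,0,0,0,0,7,0,0,0,0,0,0,7,0,0,0,0,0,0,7,0,0,0,0,0,0])

```text
time: 12.18
tool_pos: [0.631, 0.2726, 0.039]
tcp_rot: [0.571, 3.089, 0.0]
wrist_force: [-0.6, 0.2, -0.8]
width: 0.816
grip_force: 0.0
```

>>> move_arm(series=[7,0,0,-3,0,0,0,7,0,0,-5,0,0,0,7,0,0,-4,0,0,0,8.5,6,1,0,0,0,0,8.5,6,1,0,0,0,0])

```text
time: 12.8
tool_pos: [0.5259, 0.3347, 0.1602]
tcp_rot: [0.574, 3.087, 0.003]
wrist_force: [-0.1, 0.4, -0.0]
width: 0.993
grip_force: 0.0
```

```bash
python3 -c "
from m import *
for n in ('top','side'): cv2.imwrite(f'pics/{n}2.png',read_camera(n)[:,:,::-1])
a=cv2.imread('pics/top2.png')[180:310,200:480];b=cv2.imread('pics/side2.png')[150:370,220:440]
cv2.imwrite('pics/j2.png',np.hstack([cv2.resize(a,None,fx=1.7,fy=2.3,interpolation=2),cv2.resize(b,(300,299))]))
im=cv2.imread('pics/top2.png')[:,:,::-1].copy()
for c in 'bkyg':
  try: print(c,can(im,c,CAN[c]))
  except Exception as e: print(c,e)
try: print(can(im,'r',HOL['r'],.006))
except Exception as e: print(e)
"
```

```text
b (array([0.46389561, 0.13837311]), (np.float64(0.12756228456395088), np.float64(0.13252047267735456), np.float64(0.04867353041875203)), (np.float64(2.376366692056245), np.float64(0.013589612759762015), 42))
k (array([ 0.44289327, -0.13088507]), (np.float64(0.1894003141854041), np.float64(0.19268109868935998), np.float64(0.04860433863694377)), (np.float64(1.1486326410807095), np.float64(0.03144697109237799), 18))
y (array([0.43821203, 0.28590547]), (np.float64(0.24924664167324054), np.float64(0.24765178861122583), np.float64(0.053612058608649205)), (np.float64(2.69805981863328), np.float64(0.03360899440203095), 14))
g (array([ 0.45160495, -0.27951816]), (np.float64(0.3279351991723015), np.float64(0.3432532205353181), np.float64(0.05084978025826832)), (np.float64(2.1107188335129115), np.float64(0.03818814659320319), 5))
(array([0.63173476, 0.27287843]), (np.float64(0.3446431916083721), nan, np.float64(0.06669861211213078)), (np.float64(2.0505554365902046), np.float64(0.03488063490608384), 17))
```

View pics/j2.png

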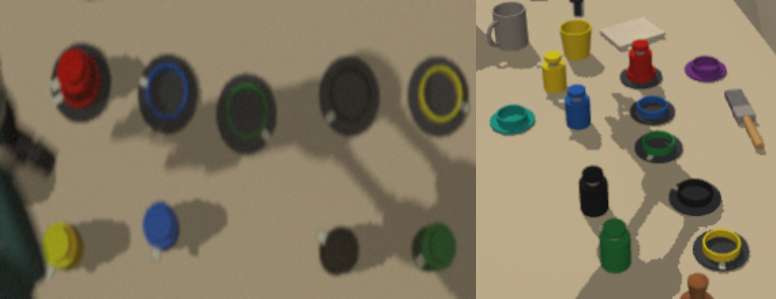

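Red sits in its holder at (69,75) in the crop with its spout at the mark. Yellow is next.

```bash
python3 -c "
from m import *
go(.4382,.2859,.15,-.01)
"
```

```text
shift [ 5.96 -7.64  0.9 ] -> 2 x [ 2.979 -3.821  0.449]
tilt deg 0.19 yaw 2.780 q6 -0.68
turn z deg 159.85167868737912 -> 16 x 9.99
```

>>> move_arm(series=[8.5,3,-3.8,0,0,0,0,8.5,3,-3.8,0,0,0,0,8.5,0,0,0,0,0,10.6,8.5,0,0,0,0,0,10.6,8.5,0,0,0,0,0,10.6])

```text
time: 13.52
tool_pos: [0.4431, 0.2843, 0.1592]
tcp_rot: [1.404, 2.81, 0.001]
wrist_force: [0.2, -0.6, 1.1]
width: 0.993
grip_force: 0.0
```

>>> move_arm(series=[8.5,0,0,0,0,0,10.6,8.5,0,0,0,0,0,10.6,8.5,0,0,0,0,0,10.6,8.5,0,0,0,0,0,10.6,8.5,0,0,0,0,0,10.6])

```text
time: 14.15
tool_pos: [0.4432, 0.2844, 0.159]
tcp_rot: [2.51, 1.888, 0.0]
wrist_force: [0.2, 0.4, 0.5]
width: 0.994
grip_force: 0.0
```

>>> move_arm(series=[8.5,0,0,0,0,0,10.6,8.5,0,0,0,0,0,10.6,8.5,0,0,0,0,0,10.6,8.5,0,0,0,0,0,10.6,8.5,0,0,0,0,0,10.6])

```text
time: 14.78
tool_pos: [0.4432, 0.2844, 0.159]
tcp_rot: [3.089, 0.57, 0.001]
wrist_force: [0.1, -0.8, -0.1]
width: 0.992
grip_force: 0.0
```

>>> move_arm(series=[8.5,0,0,0,0,0,10.6,8.5,0,0,0,0,0,10.6,8.5,0,0,0,0,0,0,8.5,0,0,0,0,0,0,8.5,0,0,0,0,0,0])

```text
time: 15.4
tool_pos: [0.4429, 0.2845, 0.1589]
tcp_rot: [-3.142, -0.004, -0.0]
wrist_force: [0.1, -0.0, -0.4]
width: 0.996
grip_force: 0.0
```

```bash
python3 -c "
from m import *
read_camera('side');read_camera('side')
go(.4382,.2859,.036,-.01)
"
```

```text
shift [-0.46 -0.13 12.3 ] -> 2 x [-0.232 -0.067  6.148]
tilt deg 0.00 yaw 0.002 q6 2.09
turn z deg 0.6857523956314897 -> 1 x 0.69
```

>>> move_arm(series=[8.5,-0.45,-0.1,4,0,0,0,8.5,0,0,4,0,0,0,8.5,0,0,2.5,0,0,0,8.5,0,0,1.8,0,0,0,8.5,0,0,0,0,0,0])

```text
time: 16.12
tool_pos: [0.4373, 0.285, 0.0346]
tcp_rot: [3.14, 0.002, -0.004]
wrist_force: [-0.1, -0.0, 0.7]
width: 0.998
grip_force: 0.0
```

>>> move_arm(series=[8.5,0,0,0,0,0,0,8.5,0,0,0,0,0,0,8.5,0,0,0,0,0,0])

```text
time: 16.5
tool_pos: [0.439, 0.286, 0.0369]
tcp_rot: [-3.141, -0.002, -0.003]
wrist_force: [0.5, 0.8, 0.1]
width: 0.996
grip_force: 0.0
```

```bash
python3 -c "
from m import *
go(.4382,.2859,.034,.002)
"
```

```text
shift [-0.08  0.01  0.29] -> 1 x [-0.082  0.01   0.294]
tilt deg 0.11 yaw 0.001 q6 2.10
turn z deg -0.05781135896791141 -> 1 x -0.06
```

>>> move_arm(series=[8.5,-0.05,0,0.3,0,0,0,4.5,0,0,0,0,0,0,4.5,0,0,0,0,0,0,4.5,0,0,0,0,0,0,4.5,0,0,0,0,0,0])

```text
time: 17.12
tool_pos: [0.4379, 0.2856, 0.033]
tcp_rot: [-3.142, -0.002, -0.0]
wrist_force: [1.1, -0.3, 1.5]
width: 0.593
grip_force: 31.6
```

>>> move_arm(series=[4.5,0,0,0,0,0,0,4.5,0,0,0,0,0,0,4.5,0,0,0,0,0,0,4.5,0,0,-4,0,0,0,4.5,0,0,-5,0,0,0])

```text
time: 17.75
tool_pos: [0.4358, 0.2845, 0.1215]
tcp_rot: [3.139, 0.001, -0.008]
wrist_force: [1.0, 0.4, -0.9]
width: 0.604
grip_force: 32.4
```

>>> move_arm(series=[4.5,0,0,-4,0,0,0,4.5,0,0,0,0,0,0,4.5,0,0,0,0,0,0,4.5,0,0,0,0,0,0,4.5,0,0,0,0,0,0])

```text
time: 18.38
tool_pos: [0.4367, 0.2849, 0.161]
tcp_rot: [3.14, 0.001, -0.005]
wrist_force: [0.5, -0.5, -2.4]
width: 0.597
grip_force: 32.6
```

```bash
python3 -c "
from m import *
go(.6276,-.2907,.16,1.752)
"
```

```text
shift [19.03 57.58  0.14] -> 10 x [1.903 5.758 0.014]
tilt deg 0.20 yaw 0.001 q6 2.10
turn z deg -100.3285630233849 -> 10 x -10.03
```

>>> move_arm(series=[4.5,1.9,5.75,0,0,0,0,4.5,1.9,5.75,0,0,0,0,4.5,1.9,5.75,0,0,0,0,4.5,1.9,5.75,0,0,0,0,4.5,1.9,5.75,0,0,0,0])

```text
time: 19.0
tool_pos: [0.5331, -0.0037, 0.1622]
tcp_rot: [-3.141, -0.001, 0.001]
wrist_force: [0.9, 0.3, -1.7]
width: 0.601
grip_force: 32.7
```

>>> move_arm(series=[4.5,1.9,5.75,0,0,0,0,4.5,1.9,5.75,0,0,0,0,4.5,1.9,5.75,0,0,0,0,4.5,1.9,5.75,0,0,0,0,4.5,1.9,5.75,0,0,0,0])

```text
time: 19.62
tool_pos: [0.6283, -0.291, 0.1615]
tcp_rot: [-3.141, -0.001, 0.002]
wrist_force: [1.0, 0.4, -1.8]
width: 0.602
grip_force: 32.7
```

>>> move_arm(series=[4.5,0,0,0,0,0,-10,4.5,0,0,0,0,0,-10,4.5,0,0,0,0,0,-10,4.5,0,0,0,0,0,-10,4.5,0,0,0,0,0,-10])

```text
time: 20.25
tool_pos: [0.6278, -0.289, 0.1613]
tcp_rot: [-2.841, -1.336, 0.002]
wrist_force: [0.2, 0.1, -1.6]
width: 0.603
grip_force: 32.9
```

>>> move_arm(series=[4.5,0,0,0,0,0,-10,4.5,0,0,0,0,0,-10,4.5,0,0,0,0,0,-10,4.5,0,0,0,0,0,-10,4.5,0,0,0,0,0,-10])

```text
time: 20.88
tool_pos: [0.6279, -0.289, 0.1613]
tcp_rot: [-2.01, -2.412, 0.001]
wrist_force: [0.9, 0.3, -2.0]
width: 0.599
grip_force: 32.9
```

>>> move_arm(series=[4.5,0,0,0,0,0,0,4.5,0,0,0,0,0,0,4.5,0,0,0,0,0,0,4.5,0,0,0,0,0,0])

```text
time: 21.38
tool_pos: [0.6284, -0.2892, 0.1629]
tcp_rot: [-2.019, -2.407, 0.0]
wrist_force: [0.2, -0.3, -2.6]
width: 0.606
grip_force: 32.9
```

```bash
python3 -c "
from m import *
go(.6276,-.2907,.08,1.752)
"
```

```text
shift [-0.13 -0.1   8.29] -> 2 x [-0.066 -0.05   4.144]
tilt deg 0.00 yaw 1.745 q6 -0.64
turn z deg -0.37255451686854396 -> 1 x -0.37
```

>>> move_arm(series=[4.5,-0.1,-0.1,4,0,0,-0.4,4.5,0,0,3.5,0,0,0,4.5,0,0,2.6,0,0,0,4.5,0,0,0,0,0,0,4.5,0,0,0,0,0,0])

```text
time: 22.0
tool_pos: [0.6284, -0.2908, 0.0632]
tcp_rot: [2.009, 2.413, 0.001]
wrist_force: [-0.7, -0.5, -2.1]
width: 0.6
grip_force: 33.0
```

>>> move_arm(series=[4.5,0,0,0,0,0,0,4.5,0,0,0,0,0,0])

```text
time: 22.25
tool_pos: [0.6285, -0.2909, 0.0637]
tcp_rot: [2.008, 2.413, 0.001]
wrist_force: [-0.1, -0.3, -2.0]
width: 0.599
grip_force: 33.0
```

```bash
python3 -c "
from m import *
read_camera('side');go(.6276,-.2907,.04,1.752)
sd=read_camera('side');cv2.imwrite('pics/s3.png',cv2.resize(sd[260:400,300:480,::-1],None,fx=3.5,fy=3.5,interpolation=2))
"
```

```text
shift [ 0.02 -0.07  2.33] -> 1 x [ 0.023 -0.07   2.331]
tilt deg 0.12 yaw 1.753 q6 -0.65
turn z deg 0.06887154204647394 -> 1 x 0.07
```

View pics/s3.png

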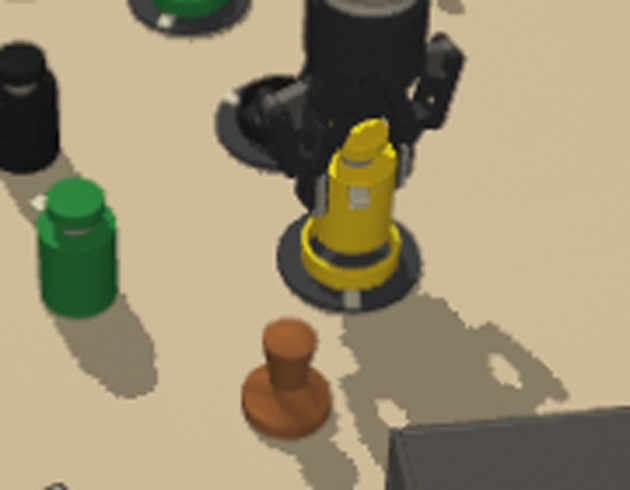

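The picture shows the yellow canister just above its collar, with the spout at (358,197) over the mark at (352,298). I'll insert it now.

>>> move_arm(series=[4.5,0,-0.05,0.8,0,0,0,4.5,0,0,0.6,0,0,0,4.5,0,0,0.5,0,0,0,4.5,0,0,0.4,0,0,0,4.5,0,0,0,0,0,0])

```text
time: 22.98
tool_pos: [0.6271, -0.2906, 0.0391]
tcp_rot: [-2.01, -2.415, 0.0]
wrist_force: [-0.9, -1.4, -0.3]
width: 0.604
grip_force: 33.2
```

>>> move_arm(series=[4.5,0,0,0,0,0,0,4.5,0,0,0,0,0,0,4.5,0,0,0,0,0,0])

```text
time: 23.35
tool_pos: [0.627, -0.2906, 0.0391]
tcp_rot: [2.01, 2.414, -0.0]
wrist_force: [-1.4, -0.6, 1.3]
width: 0.602
grip_force: 33.2
```

>>> move_arm(series=[7,0,0,0,0,0,0,7,0,0,0,0,0,0,7,0,0,0,0,0,0,7,0,0,-3,0,0,0,7,0,0,-5,0,0,0])

```text
time: 23.98
tool_pos: [0.625, -0.2894, 0.1166]
tcp_rot: [-2.006, -2.41, 0.002]
wrist_force: [-0.2, 0.2, 0.5]
width: 0.817
grip_force: 0.0
```

>>> move_arm(series=[7,0,0,-4,0,0,0,8.5,0,0,0,0,0,0,8.5,0,0,0,0,0,0,8.5,0,0,0,0,0,0])

```text
time: 24.48
tool_pos: [0.6258, -0.2898, 0.1566]
tcp_rot: [-2.007, -2.412, 0.001]
wrist_force: [0.5, 0.2, 0.1]
width: 0.996
grip_force: 0.0
```

```bash
cat > look.py <<'E'
from m import *
import sys
im=read_camera('top')
for c in sys.argv[1]:
  try:
    a=can(im,c,CAN[c]);a=can(im,c,a[0]);print(c,a[0].round(4),np.round(a[1],4),np.round(a[2],4))
  except Exception as e: print(c,e)
E
python3 look.py gkb; python3 -c "
from m import *
go(.4505,-.2745,.15,-1.009)"
```

```text
g [ 0.4496 -0.2729] [0.3258 0.3316 0.0516] [ 2.1329  0.0311 21.    ]
k [ 0.4429 -0.1309] [0.1894 0.1927 0.0486] [ 1.1391  0.0314 19.    ]
b [0.4639 0.1384] [0.1276 0.1325 0.0487] [2.4498e+00 1.3700e-02 4.6000e+01]
shift [  4.69 -16.96   0.72] -> 3 x [ 1.563 -5.655  0.241]
tilt deg 0.21 yaw 1.753 q6 -0.65
turn z deg 158.26700838160505 -> 15 x 10.55
```

>>> move_arm(series=[8.5,1.55,-5.65,0,0,0,0,8.5,1.55,-5.65,0,0,0,0,8.5,1.55,-5.65,0,0,0,0,8.5,0,0,0,0,0,10,8.5,0,0,0,0,0,10])

```text
time: 25.15
tool_pos: [0.4502, -0.2749, 0.1576]
tcp_rot: [-2.404, -2.02, 0.001]
wrist_force: [0.5, 0.0, 0.3]
width: 0.996
grip_force: 0.0
```

>>> move_arm(series=[8.5,0,0,0,0,0,10,8.5,0,0,0,0,0,10,8.5,0,0,0,0,0,10,8.5,0,0,0,0,0,10,8.5,0,0,0,0,0,10])

```text
time: 25.78
tool_pos: [0.4512, -0.275, 0.1576]
tcp_rot: [-3.032, -0.816, 0.002]
wrist_force: [0.0, 0.1, 0.6]
width: 0.996
grip_force: 0.0
```

>>> move_arm(series=[8.5,0,0,0,0,0,10,8.5,0,0,0,0,0,10,8.5,0,0,0,0,0,10,8.5,0,0,0,0,0,10,8.5,0,0,0,0,0,10])

```text
time: 26.4
tool_pos: [0.4512, -0.275, 0.1576]
tcp_rot: [-3.093, 0.542, 0.004]
wrist_force: [-0.3, 0.6, -0.4]
width: 0.997
grip_force: 0.0
```

>>> move_arm(series=[8.5,0,0,0,0,0,10,8.5,0,0,0,0,0,10,8.5,0,0,0,0,0,10,8.5,0,0,0,0,0,0,8.5,0,0,0,0,0,0])

```text
time: 27.02
tool_pos: [0.4515, -0.2753, 0.1582]
tcp_rot: [-2.854, 1.312, 0.002]
wrist_force: [-0.4, 0.1, -0.9]
width: 0.994
grip_force: 0.0
```

>>> move_arm(series=[8.5,0,0,0,0,0,0,8.5,0,0,0,0,0,0])

```text
time: 27.28
tool_pos: [0.4519, -0.2755, 0.1589]
tcp_rot: [-2.853, 1.315, 0.0]
wrist_force: [0.2, -0.3, 0.6]
width: 0.996
grip_force: 0.0
```

```bash
python3 -c "
from m import *
read_camera('side');go(.45,-.274,.034,-.865)"
```

```text
shift [-0.24  0.05 12.49] -> 3 x [-0.08   0.016  4.164]
tilt deg 0.00 yaw -0.864 q6 1.84
turn z deg 0.05198349052897885 -> 1 x 0.05
```

>>> move_arm(series=[8.5,-0.2,0,4.2,0,0,0,8.5,0,0,4.2,0,0,0,8.5,0,0,2.5,0,0,0,8.5,0,0,1.5,0,0,0,8.5,0,0,0,0,0,0])

```text
time: 27.95
tool_pos: [0.45, -0.2736, 0.0341]
tcp_rot: [-2.852, 1.316, 0.003]
wrist_force: [0.6, 0.2, -0.5]
width: 0.997
grip_force: 0.0
```

>>> move_arm(series=[8.5,0,0,0,0,0,0,8.5,0,0,0,0,0,0,8.5,0,0,0,0,0,0,8.5,0,0,0,0,0,0])

```text
time: 28.45
tool_pos: [0.4509, -0.2742, 0.0354]
tcp_rot: [2.852, -1.316, 0.001]
wrist_force: [-0.0, 0.2, -0.5]
width: 0.995
grip_force: 0.0
```

```bash
python3 -c "
from m import *
go(.45,-.274,.034,-.865)"
```

```text
shift [-0.07  0.06  0.14] -> 1 x [-0.072  0.056  0.143]
tilt deg 0.05 yaw -0.865 q6 1.84
turn z deg 0.017488821508047276 -> 1 x 0.02
```

>>> move_arm(series=[8.5,-0.05,0,0.2,0,0,0,4.5,0,0,0,0,0,0,4.5,0,0,0,0,0,0,4.5,0,0,0,0,0,0,4.5,0,0,0,0,0,0])

```text
time: 29.08
tool_pos: [0.4503, -0.2738, 0.033]
tcp_rot: [2.852, -1.316, 0.0]
wrist_force: [-1.1, -0.9, 1.3]
width: 0.599
grip_force: 31.9
```

>>> move_arm(series=[4.5,0,0,0,0,0,0,4.5,0,0,0,0,0,0,4.5,0,0,0,0,0,0,4.5,0,0,-4,0,0,0,4.5,0,0,-5,0,0,0])

```text
time: 29.7
tool_pos: [0.4485, -0.272, 0.1213]
tcp_rot: [-2.851, 1.316, 0.009]
wrist_force: [-0.4, -1.2, -2.7]
width: 0.602
grip_force: 32.7
```

>>> move_arm(series=[4.5,0,0,-4,0,0,0,4.5,0,0,0,0,0,0,4.5,0,0,0,0,0,0,4.5,0,0,0,0,0,0,4.5,0,0,0,0,0,0])

```text
time: 30.32
tool_pos: [0.4493, -0.2729, 0.1609]
tcp_rot: [-2.852, 1.316, 0.006]
wrist_force: [0.5, -0.7, -2.9]
width: 0.601
grip_force: 33.0
```

```bash
python3 -c "
from m import *
go(.6005,.0101,.16,1.043)"
```

```text
shift [-11.72 -29.87   0.1 ] -> 5 x [-2.344 -5.974  0.021]
tilt deg 0.21 yaw -0.865 q6 1.84
turn z deg -109.30537373244205 -> 11 x -9.94
```

>>> move_arm(series=[4.5,-2.35,-5.95,0,0,0,0,4.5,-2.35,-5.95,0,0,0,0,4.5,-2.35,-5.95,0,0,0,0,4.5,-2.35,-5.95,0,0,0,0,4.5,-2.35,-5.95,0,0,0,0])

```text
time: 30.95
tool_pos: [0.5973, 0.0042, 0.162]
tcp_rot: [2.852, -1.316, -0.001]
wrist_force: [0.3, -0.4, -3.1]
width: 0.596
grip_force: 33.1
```

>>> move_arm(series=[4.5,0,0,0,0,0,-10,4.5,0,0,0,0,0,-10,4.5,0,0,0,0,0,-10,4.5,0,0,0,0,0,-10,4.5,0,0,0,0,0,-10])

```text
time: 31.58
tool_pos: [0.5965, 0.0024, 0.1617]
tcp_rot: [-3.141, -0.022, 0.003]
wrist_force: [-0.7, -0.3, -2.4]
width: 0.596
grip_force: 33.4
```

>>> move_arm(series=[4.5,0,0,0,0,0,-10,4.5,0,0,0,0,0,-10,4.5,0,0,0,0,0,-10,4.5,0,0,0,0,0,-10,4.5,0,0,0,0,0,-10])

```text
time: 32.2
tool_pos: [0.5965, 0.0024, 0.1617]
tcp_rot: [-2.837, -1.347, 0.003]
wrist_force: [-0.6, 0.7, -2.1]
width: 0.595
grip_force: 33.4
```

>>> move_arm(series=[4.5,0,0,0,0,0,-9.3,4.5,0,0,0,0,0,0,4.5,0,0,0,0,0,0,4.5,0,0,0,0,0,0,4.5,0,0,0,0,0,0])

```text
time: 32.83
tool_pos: [0.597, 0.0023, 0.1629]
tcp_rot: [-2.725, -1.564, 0.0]
wrist_force: [0.4, -0.2, -3.3]
width: 0.598
grip_force: 33.4
```

```bash
python3 -c "
from m import *
go(.6005,.0101,.062,1.043)"
```

```text
shift [ 0.85 -0.08 10.09] -> 2 x [ 0.424 -0.042  5.044]
tilt deg 0.01 yaw 1.042 q6 0.49
turn z deg -0.048136843717030475 -> 1 x -0.05
```

>>> move_arm(series=[4.5,0.85,-0.1,4,0,0,0,4.5,0,0,3.5,0,0,0,4.5,0,0,2.6,0,0,0,4.5,0,0,0,0,0,0,4.5,0,0,0,0,0,0])

```text
time: 33.45
tool_pos: [0.6014, 0.0101, 0.063]
tcp_rot: [2.723, 1.564, 0.002]
wrist_force: [0.7, 0.3, -2.1]
width: 0.605
grip_force: 33.5
```

>>> move_arm(series=[4.5,0,0,0,0,0,0,4.5,0,0,0,0,0,0,4.5,0,0,0,0,0,0])

```text
time: 33.83
tool_pos: [0.6009, 0.0101, 0.0627]
tcp_rot: [2.723, 1.565, 0.002]
wrist_force: [-0.5, -0.2, -3.4]
width: 0.598
grip_force: 33.5
```

```bash
python3 -c "
from m import *
go(.6005,.0101,.039,1.043)"
```

```text
shift [-0.02 -0.03  2.37] -> 1 x [-0.023 -0.033  2.372]
tilt deg 0.07 yaw 1.043 q6 0.50
turn z deg -0.006253486426977263 -> 1 x -0.01
```

>>> move_arm(series=[4.5,0,0,0.8,0,0,0,4.5,0,0,0.6,0,0,0,4.5,0,0,0.5,0,0,0,4.5,0,0,0.4,0,0,0,4.5,0,0,0,0,0,0])

```text
time: 34.45
tool_pos: [0.6005, 0.0102, 0.0391]
tcp_rot: [-2.724, -1.565, 0.0]
wrist_force: [-1.3, 0.4, 0.0]
width: 0.599
grip_force: 33.8
```

>>> move_arm(series=[4.5,0,0,0,0,0,0,4.5,0,0,0,0,0,0,4.5,0,0,0,0,0,0])

```text
time: 34.83
tool_pos: [0.6005, 0.0102, 0.0391]
tcp_rot: [2.724, 1.565, 0.0]
wrist_force: [-1.6, 0.5, 0.7]
width: 0.603
grip_force: 33.8
```

>>> move_arm(series=[7,0,0,0,0,0,0,7,0,0,0,0,0,0,7,0,0,0,0,0,0,7,0,0,-3,0,0,0,7,0,0,-5,0,0,0])

```text
time: 35.45
tool_pos: [0.5983, 0.0102, 0.1173]
tcp_rot: [-2.722, -1.564, 0.007]
wrist_force: [0.7, 0.6, -0.4]
width: 0.819
grip_force: 0.0
```

>>> move_arm(series=[7,0,0,-4,0,0,0,8.5,0,0,0,0,0,0,8.5,0,0,0,0,0,0,8.5,0,0,0,0,0,0])

```text
time: 35.95
tool_pos: [0.5991, 0.0102, 0.157]
tcp_rot: [-2.723, -1.564, 0.004]
wrist_force: [-0.3, -0.5, -0.8]
width: 0.991
grip_force: 0.0
```

```bash
python3 look.py kb; python3 -c "
from m import *
go(.4427,-.131,.15,1.139)
cv2.imwrite('pics/t4.png',cv2.resize(read_camera('top')[190:310,210:490,::-1],None,fx=2.8,fy=2.8,interpolation=2))
"
```

```text
k attempt to get argmax of an empty sequence
b [0.4639 0.1383] [0.1276 0.1324 0.0487] [2.4152e+00 1.3900e-02 4.3000e+01]
shift [-20.07  -6.4    0.75] -> 4 x [-5.019 -1.599  0.187]
tilt deg 0.19 yaw 1.043 q6 0.50
turn z deg -5.5049985332316265 -> 1 x -5.5
```

View pics/t4.png

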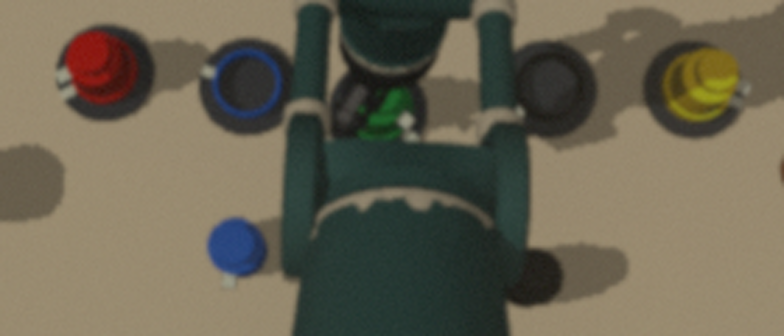

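The picture shows red (95,65), green (388,115) and yellow (712,72) in their holders. The black canister at (533,277) is partly behind the arm and hasn't moved. Next: black.

>>> move_arm(series=[8.5,-5,-1.6,0,0,0,0,8.5,-5,-1.6,0,0,0,0,8.5,-5,-1.6,0,0,0,0,8.5,-5,-1.6,0,0,0,0,8.5,0,0,0,0,0,-5.5])

```text
time: 36.67
tool_pos: [0.4411, -0.1318, 0.1576]
tcp_rot: [-2.645, -1.691, 0.004]
wrist_force: [-0.6, -0.1, 0.6]
width: 0.995
grip_force: 0.0
```

>>> move_arm(series=[8.5,0,0,0,0,0,0,8.5,0,0,0,0,0,0,8.5,0,0,0,0,0,0,8.5,0,0,0,0,0,0])

```text
time: 37.17
tool_pos: [0.4447, -0.13, 0.1588]
tcp_rot: [-2.645, -1.695, 0.0]
wrist_force: [-0.1, 0.2, 0.3]
width: 0.994
grip_force: 0.0
```

```bash
python3 -c "
from m import *
go(.4427,-.131,.034,1.139)
"
```

```text
shift [-0.18 -0.13 12.48] -> 3 x [-0.059 -0.044  4.161]
tilt deg 0.02 yaw 1.139 q6 0.09
turn z deg 0.028255740109775773 -> 1 x 0.03
```

>>> move_arm(series=[8.5,-0.2,-0.1,4.2,0,0,0,8.5,0,0,4.2,0,0,0,8.5,0,0,2.5,0,0,0,8.5,0,0,1.5,0,0,0,8.5,0,0,0,0,0,0])

```text
time: 37.8
tool_pos: [0.442, -0.1314, 0.0341]
tcp_rot: [-2.644, -1.693, 0.002]
wrist_force: [-0.6, 0.2, 0.6]
width: 0.993
grip_force: 0.0
```

>>> move_arm(series=[8.5,0,0,0,0,0,0,8.5,0,0,0,0,0,0,8.5,0,0,0,0,0,0,8.5,0,0,0,0,0,0])

```text
time: 38.3
tool_pos: [0.4429, -0.1319, 0.0354]
tcp_rot: [2.645, 1.693, 0.001]
wrist_force: [0.5, 0.8, -0.1]
width: 0.997
grip_force: 0.0
```

```bash
python3 -c "
from m import *
go(.4427,-.131,.034,1.139)
cv2.imwrite('pics/s5.png',cv2.resize(read_camera('side')[230:350,240:400,::-1],None,fx=3,fy=3,interpolation=2))
"
```

```text
shift [ 0.07 -0.06  0.14] -> 1 x [ 0.071 -0.058  0.138]
tilt deg 0.05 yaw 1.139 q6 0.09
turn z deg -0.009492027544291397 -> 1 x -0.01
```

View pics/s5.png

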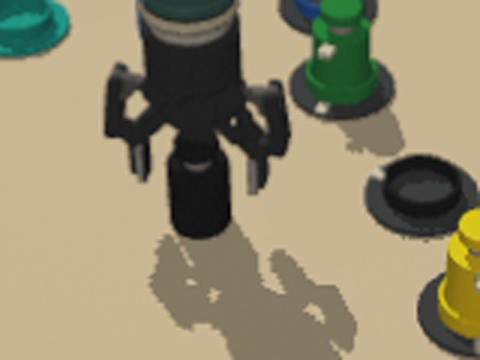

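The gripper straddles the black canister evenly, with green seated behind it. I'll grip, lift and carry.

>>> move_arm(series=[8.5,0.05,0,0.2,0,0,0,4.5,0,0,0,0,0,0,4.5,0,0,0,0,0,0,4.5,0,0,0,0,0,0,4.5,0,0,0,0,0,0])

```text
time: 38.98
tool_pos: [0.4428, -0.1313, 0.033]
tcp_rot: [-2.646, -1.694, 0.0]
wrist_force: [0.4, 0.3, 1.9]
width: 0.6
grip_force: 31.7
```

>>> move_arm(series=[4.5,0,0,0,0,0,0,4.5,0,0,0,0,0,0,4.5,0,0,0,0,0,0,4.5,0,0,-4,0,0,0,4.5,0,0,-5,0,0,0])

```text
time: 39.6
tool_pos: [0.441, -0.1307, 0.1218]
tcp_rot: [-2.643, -1.692, 0.004]
wrist_force: [0.7, -0.7, -2.3]
width: 0.602
grip_force: 32.5
```

>>> move_arm(series=[4.5,0,0,-4,0,0,0,4.5,0,0,0,0,0,0,4.5,0,0,0,0,0,0,4.5,0,0,0,0,0,0,4.5,0,0,0,0,0,0])

```text
time: 40.22
tool_pos: [0.4417, -0.1309, 0.1611]
tcp_rot: [-2.644, -1.692, 0.003]
wrist_force: [-0.4, -0.2, -1.4]
width: 0.601
grip_force: 32.8
```

```bash
python3 -c "
from m import *
go(.6258,-.1524,.16,2.261)"
```

```text
shift [ 5.76 17.62  0.05] -> 3 x [1.918 5.873 0.017]
tilt deg 0.19 yaw 1.139 q6 0.09
turn z deg -64.29324679551807 -> 7 x -9.18
```

>>> move_arm(series=[4.5,1.95,5.85,0,0,0,0,4.5,1.9,5.85,0,0,0,0,4.5,1.9,5.85,0,0,0,0,4.5,0,0,0,0,0,-9.2,4.5,0,0,0,0,0,-9.2])

```text
time: 40.85
tool_pos: [0.6265, -0.1524, 0.1603]
tcp_rot: [-2.333, -2.1, 0.003]
wrist_force: [-0.8, -0.8, -2.1]
width: 0.6
grip_force: 32.9
```

>>> move_arm(series=[4.5,0,0,0,0,0,-9.2,4.5,0,0,0,0,0,-9.2,4.5,0,0,0,0,0,-9.2,4.5,0,0,0,0,0,-9.2,4.5,0,0,0,0,0,-9.1])

```text
time: 41.48
tool_pos: [0.6257, -0.1524, 0.1614]
tcp_rot: [-1.33, -2.844, 0.001]
wrist_force: [-0.7, -0.9, -2.1]
width: 0.602
grip_force: 32.9
```

>>> move_arm(series=[4.5,0,0,0,0,0,0,4.5,0,0,0,0,0,0,4.5,0,0,0,0,0,0,4.5,0,0,0,0,0,0])

```text
time: 41.98
tool_pos: [0.6263, -0.1525, 0.1629]
tcp_rot: [-1.34, -2.842, -0.0]
wrist_force: [0.0, -0.4, -2.4]
width: 0.599
grip_force: 32.9
```

```bash
python3 -c "
from m import *
go(.6258,-.1524,.062,2.261)"
```

```text
shift [ 0.04 -0.03 10.09] -> 2 x [ 0.021 -0.014  5.043]
tilt deg 0.00 yaw 2.260 q6 -0.97
turn z deg -0.033305477929242884 -> 1 x -0.03
```

>>> move_arm(series=[4.5,0,0,4,0,0,0,4.5,0,0,3.5,0,0,0,4.5,0,0,2.6,0,0,0,4.5,0,0,0,0,0,0,4.5,0,0,0,0,0,0])

```text
time: 42.6
tool_pos: [0.6272, -0.1528, 0.0631]
tcp_rot: [1.338, 2.84, 0.0]
wrist_force: [0.4, -0.5, -1.9]
width: 0.598
grip_force: 33.0
```

>>> move_arm(series=[4.5,0,0,0,0,0,0,4.5,0,0,0,0,0,0,4.5,0,0,0,0,0,0])

```text
time: 42.98
tool_pos: [0.6267, -0.1527, 0.0627]
tcp_rot: [1.338, 2.841, 0.0]
wrist_force: [-1.2, 0.3, -1.9]
width: 0.599
grip_force: 33.0
```

```bash
python3 -c "
from m import *
go(.6256,-.1522,.039,2.261)"
```

```text
shift [ 0.11 -0.06  2.37] -> 1 x [ 0.11  -0.06   2.374]
tilt deg 0.07 yaw 2.261 q6 -0.97
turn z deg 0.00958290415673712 -> 1 x 0.01
```

>>> move_arm(series=[4.5,0.05,-0.05,0.8,0,0,0,4.5,0,0,0.6,0,0,0,4.5,0,0,0.5,0,0,0,4.5,0,0,0.4,0,0,0,4.5,0,0,0,0,0,0])

```text
time: 43.6
tool_pos: [0.6256, -0.1525, 0.039]
tcp_rot: [-1.339, -2.842, 0.0]
wrist_force: [-2.2, -0.1, 0.3]
width: 0.602
grip_force: 33.2
```

>>> move_arm(series=[4.5,0,0,0,0,0,0,4.5,0,0,0,0,0,0,4.5,0,0,0,0,0,0])

```text
time: 43.98
tool_pos: [0.6256, -0.1525, 0.039]
tcp_rot: [1.339, 2.842, 0.0]
wrist_force: [-1.5, 1.0, 0.1]
width: 0.602
grip_force: 33.2
```

Run:
```python
from m import *
im=cv2.imread('pics/top0.png')[:,:,::-1].copy()
c=np.array([.4639,.1384])
for V,S in((100,45),(95,40),(90,38),(105,40)):
  w=cv2.bitwise_and(white(im,V,S),near('top',c,.045,.055)); n,L,st,ce=cv2.connectedComponentsWithStats(w,connectivity=4)
  for i in range(1,n):
    if st[i,4]>3: p=plane('top',[ce[i]],.055)[0]; print(V,S,ce[i].round(1),st[i,4],(p-c).round(4),np.arctan2(*(p-c)[::-1]).round(3))
```

```text
100 45 [286.3 270.3] 7 [0.0176 0.0188] 0.819
100 45 [283.5 277.5] 12 [-0.0009  0.0251] 1.606
100 45 [286.3 284.7] 7 [-0.0189  0.0174] 2.397
100 45 [291.5 289.5] 21 [-0.0305  0.0038] 3.019
95 40 [294. 267.] 5 [ 0.0264 -0.0005] -0.018
95 40 [285.8 270.8] 5 [0.0162 0.02  ] 0.889
95 40 [283.  277.5] 4 [-0.0009  0.0264] 1.606
95 40 [286.3 284.7] 7 [-0.0189  0.0174] 2.397
95 40 [291.4 289.2] 19 [-0.0299  0.004 ] 3.007
90 38 [294. 267.] 5 [ 0.0264 -0.0005] -0.018
90 38 [283.  277.5] 4 [-0.0009  0.0264] 1.606
90 38 [286.3 284.7] 7 [-0.0189  0.0174] 2.397
90 38 [291.7 289. ] 18 [-0.0293  0.0033] 3.03
105 40 [283.  277.5] 4 [-0.0009  0.0264] 1.606
105 40 [285.5 284. ] 4 [-0.0172  0.0195] 2.293
105 40 [291.3 289.2] 18 [-0.0299  0.0044] 2.996
```

>>> move_arm(series=[7,0,0,0,0,0,0,7,0,0,0,0,0,0,7,0,0,0,0,0,0,7,0,0,-3,0,0,0,7,0,0,-5,0,0,0])

```text
time: 44.6
tool_pos: [0.6235, -0.1519, 0.117]
tcp_rot: [-1.336, -2.837, 0.001]
wrist_force: [1.8, 0.1, -0.8]
width: 0.821
grip_force: 0.0
```

>>> move_arm(series=[7,0,0,-4,0,0,0,8.5,0,0,0,0,0,0,8.5,0,0,0,0,0,0,8.5,0,0,0,0,0,0])

```text
time: 45.1
tool_pos: [0.6243, -0.1521, 0.1568]
tcp_rot: [-1.337, -2.839, 0.001]
wrist_force: [-0.3, 0.4, -0.1]
width: 0.991
grip_force: 0.0
```

```bash
python3 look.py b; python3 -c "
from m import *
go(.4634,.1383,.15,3.01)"
```

```text
b [0.4639 0.1384] [0.1276 0.1325 0.0487] [2.4495e+00 1.3400e-02 4.5000e+01]
shift [32.64  6.09  0.76] -> 6 x [5.44  1.015 0.127]
tilt deg 0.20 yaw 2.261 q6 -0.97
turn z deg -42.906833789327315 -> 5 x -8.58
```

>>> move_arm(series=[8.5,5.45,1,0,0,0,0,8.5,5.45,1,0,0,0,0,8.5,5.45,1,0,0,0,0,8.5,5.45,1,0,0,0,0,8.5,5.45,1,0,0,0,0])

```text
time: 45.78
tool_pos: [0.4888, 0.0907, 0.1577]
tcp_rot: [-1.339, -2.84, 0.001]
wrist_force: [0.7, 0.8, -0.7]
width: 0.993
grip_force: 0.0
```

>>> move_arm(series=[8.5,5.4,1.1,0,0,0,0,8.5,0,0,0,0,0,-10.7,8.5,0,0,0,0,0,-10.7,8.5,0,0,0,0,0,-10.7,8.5,0,0,0,0,0,-10.7])

```text
time: 46.4
tool_pos: [0.4638, 0.138, 0.1577]
tcp_rot: [-0.199, -3.133, 0.001]
wrist_force: [-0.7, -0.5, 0.4]
width: 0.995
grip_force: 0.0
```

>>> move_arm(series=[8.5,0,0,0,0,0,0,8.5,0,0,0,0,0,0,8.5,0,0,0,0,0,0,8.5,0,0,0,0,0,0])

```text
time: 46.9
tool_pos: [0.4647, 0.1381, 0.1589]
tcp_rot: [-0.211, -3.134, 0.0]
wrist_force: [-0.3, 0.4, -0.3]
width: 0.993
grip_force: 0.0
```

```bash
python3 -c "
from m import *
go(.4634,.1383,.034,3.01)"
```

```text
shift [1.300e-01 1.000e-02 1.249e+01] -> 3 x [4.300e-02 2.000e-03 4.163e+00]
tilt deg 0.00 yaw 3.007 q6 -1.20
turn z deg -0.16008897068242145 -> 1 x -0.16
```

>>> move_arm(series=[8.5,0.1,0,4.2,0,0,0,8.5,0,0,4.2,0,0,0,8.5,0,0,2.5,0,0,0,8.5,0,0,1.6,0,0,0,8.5,0,0,0,0,0,0])

```text
time: 47.52
tool_pos: [0.4629, 0.138, 0.033]
tcp_rot: [-0.21, -3.132, 0.001]
wrist_force: [-1.1, -0.4, 0.2]
width: 0.998
grip_force: 0.0
```

>>> move_arm(series=[8.5,0,0,0,0,0,0,8.5,0,0,0,0,0,0,8.5,0,0,0,0,0,0,8.5,0,0,0.1,0,0,0,4.5,0,0,0,0,0,0])

```text
time: 48.15
tool_pos: [0.4637, 0.1382, 0.033]
tcp_rot: [0.209, 3.135, 0.0]
wrist_force: [0.1, 0.5, 0.4]
width: 0.808
grip_force: 0.0
```

>>> move_arm(series=[4.5,0,0,0,0,0,0,4.5,0,0,0,0,0,0,4.5,0,0,0,0,0,0,4.5,0,0,0,0,0,0,4.5,0,0,0,0,0,0])

```text
time: 48.78
tool_pos: [0.4638, 0.1382, 0.0331]
tcp_rot: [0.209, 3.134, -0.0]
wrist_force: [-1.1, -2.4, 3.3]
width: 0.602
grip_force: 31.6
```

>>> move_arm(series=[4.5,0,0,0,0,0,0,4.5,0,0,0,0,0,0,4.5,0,0,-4,0,0,0,4.5,0,0,-5,0,0,0,4.5,0,0,-4,0,0,0])

```text
time: 49.4
tool_pos: [0.4634, 0.1385, 0.1638]
tcp_rot: [-0.21, -3.134, -0.001]
wrist_force: [1.2, 0.4, -2.3]
width: 0.603
grip_force: 32.3
```

>>> move_arm(series=[4.5,0,0,0,0,0,0,4.5,0,0,0,0,0,0,4.5,0,0,0,0,0,0,4.5,0,0,0,0,0,0])

```text
time: 49.9
tool_pos: [0.4625, 0.138, 0.1611]
tcp_rot: [-0.209, -3.131, 0.001]
wrist_force: [0.8, -0.3, -2.1]
width: 0.601
grip_force: 32.4
```

```bash
python3 -c "
from m import *
go(.621,.1349,.16,1.222)"
```

```text
shift [-15.75   1.8    0.06] -> 3 x [-5.249  0.601  0.021]
tilt deg 0.19 yaw 3.008 q6 -1.20
turn z deg 102.33788370164613 -> 10 x 10.23
```

>>> move_arm(series=[4.5,-5.25,0.6,0,0,0,0,4.5,-5.25,0.6,0,0,0,0,4.5,-5.25,0.6,0,0,0,0,4.5,0,0,0,0,0,10.2,4.5,0,0,0,0,0,10.2])

```text
time: 50.52
tool_pos: [0.6223, 0.1349, 0.1609]
tcp_rot: [-0.77, -3.043, 0.002]
wrist_force: [-0.1, -0.2, -1.6]
width: 0.6
grip_force: 32.4
```

>>> move_arm(series=[4.5,0,0,0,0,0,10.2,4.5,0,0,0,0,0,10.2,4.5,0,0,0,0,0,10.2,4.5,0,0,0,0,0,10.2,4.5,0,0,0,0,0,10.2])

```text
time: 51.15
tool_pos: [0.6216, 0.135, 0.1615]
tcp_rot: [-2.006, -2.416, 0.002]
wrist_force: [0.4, 0.9, -1.6]
width: 0.594
grip_force: 32.4
```

>>> move_arm(series=[4.5,0,0,0,0,0,10.2,4.5,0,0,0,0,0,10.2,4.5,0,0,0,0,0,10.2,4.5,0,0,0,0,0,0,4.5,0,0,0,0,0,0])

```text
time: 51.78
tool_pos: [0.6219, 0.135, 0.1622]
tcp_rot: [-2.565, -1.813, 0.002]
wrist_force: [0.2, -1.0, -3.3]
width: 0.602
grip_force: 32.4
```

>>> move_arm(series=[4.5,0,0,0,0,0,0,4.5,0,0,0,0,0,0,4.5,0,0,0,0,0,0])

```text
time: 52.15
tool_pos: [0.6222, 0.1351, 0.163]
tcp_rot: [2.567, 1.81, 0.0]
wrist_force: [-0.3, -0.6, -1.9]
width: 0.601
grip_force: 32.4
```

```bash
python3 -c "
from m import *
go(.621,.1349,.062,1.222)"
```

```text
shift [-0.06 -0.11 10.1 ] -> 2 x [-0.03  -0.054  5.049]
tilt deg 0.01 yaw 1.228 q6 0.52
turn z deg 0.36426103641791774 -> 1 x 0.36
```

>>> move_arm(series=[4.5,-0.05,-0.1,4,0,0,0,4.5,0,0,3.5,0,0,0,4.5,0,0,2.6,0,0,0,4.5,0,0,0,0,0,0,4.5,0,0,0,0,0,0])

```text
time: 52.78
tool_pos: [0.6221, 0.1352, 0.0631]
tcp_rot: [2.567, 1.81, 0.002]
wrist_force: [0.2, 0.5, -1.9]
width: 0.601
grip_force: 32.4
```

>>> move_arm(series=[4.5,0,0,0,0,0,0,4.5,0,0,0,0,0,0,4.5,0,0,0,0,0,0])

```text
time: 53.15
tool_pos: [0.6215, 0.1351, 0.0627]
tcp_rot: [2.567, 1.81, 0.002]
wrist_force: [0.3, -0.0, -1.7]
width: 0.602
grip_force: 32.4
```

```bash
python3 -c "
from m import *
go(.621,.1348,.039,1.225)"
```

```text
shift [-0.05 -0.04  2.37] -> 1 x [-0.046 -0.045  2.374]
tilt deg 0.07 yaw 1.228 q6 0.52
turn z deg 0.17137206668919094 -> 1 x 0.17
```

>>> move_arm(series=[4.5,0,-0.05,0.8,0,0,0,4.5,0,0,0.6,0,0,0,4.5,0,0,0.5,0,0,0,4.5,0,0,0.4,0,0,0,4.5,0,0,0,0,0,0])

```text
time: 53.78
tool_pos: [0.6205, 0.1351, 0.0391]
tcp_rot: [-2.568, -1.81, 0.001]
wrist_force: [-1.4, -1.4, 0.8]
width: 0.605
grip_force: 32.6
```

>>> move_arm(series=[4.5,0,0,0,0,0,0,4.5,0,0,0,0,0,0,4.5,0,0,0,0,0,0])

```text
time: 54.15
tool_pos: [0.6206, 0.1352, 0.0391]
tcp_rot: [-2.568, -1.81, 0.0]
wrist_force: [-2.4, -0.8, 3.9]
width: 0.6
grip_force: 32.6
```

Seated. Next I'll release, rise, swing back out of the view and check everything before pressing.

>>> move_arm(series=[7,0,0,0,0,0,0,7,0,0,0,0,0,0,7,0,0,0,0,0,0,7,0,0,-3,0,0,0,7,0,0,-5,0,0,0])

```text
time: 54.78
tool_pos: [0.6185, 0.1348, 0.1169]
tcp_rot: [-2.566, -1.808, 0.008]
wrist_force: [0.7, 0.9, 0.1]
width: 0.82
grip_force: 0.0
```

>>> move_arm(series=[7,0,0,-4,0,0,0,4,-5,3,0,0,0,0,0,-5,3,0,0,0,0,0,-5,3,0,0,0,0,0,0,0,0,0,0,0])

```text
time: 55.4
tool_pos: [0.6557, -0.0406, 0.159]
tcp_rot: [2.571, 1.803, 0.0]
wrist_force: [0.4, -0.5, 0.1]
width: 0.004
grip_force: 0.0
```

```bash
cat > chk.py <<'E'
from m import *
import sys
im=read_camera('top');sd=read_camera('side')
h=cv2.imread("pics/top0.png")[:,:,::-1].copy()
for c in "rbgky":
  H=holder(h,c,HOL[c]);ctr=H[0]
  try:
    o,_=ray("top",[[0,0]]); w=cv2.bitwise_and(white(im,95,45),near("top",ctr,.046,.061)); n,L,st,ce=cv2.connectedComponentsWithStats(w)
    B=[(plane("top",[ce[i]],.061)[0]-ctr,st[i,4]) for i in range(1,n) if st[i,4]>3]
    print(c,"mark %.3f"%H[4][0],"blobs",[(round(float(np.arctan2(b[1],b[0])),3),round(float(np.hypot(*b)),4),int(k)) for b,k in B],"ztop %.4f"%ztop(sd,c,ctr))
  except Exception as e: print(c,e)
a=im[190:260,215:490,::-1];b=sd[170:370,280:450,::-1]
cv2.imwrite(sys.argv[1],np.vstack([cv2.resize(a,(790,200),interpolation=2),cv2.resize(b,(790,400),interpolation=2)]))
go(.6206,.1351,.12)
E
python3 chk.py pics/c6.png
```

```text
r mark 2.077 blobs [(2.037, 0.0348, 18), (2.478, 0.0399, 15)] ztop 0.0779
b mark 1.212 blobs [(1.332, 0.0332, 37)] ztop 0.0776
g mark -2.244 blobs [] ztop 0.0788
k mark 2.261 blobs [] ztop 0.0821
y mark -1.843 blobs [(-1.859, 0.0343, 10)] ztop 0.0828
shift [15.03 -9.03  3.88] -> 3 x [ 5.009 -3.011  1.293]
tilt deg 0.04 yaw 1.226 q6 0.25
```

View pics/c6.png

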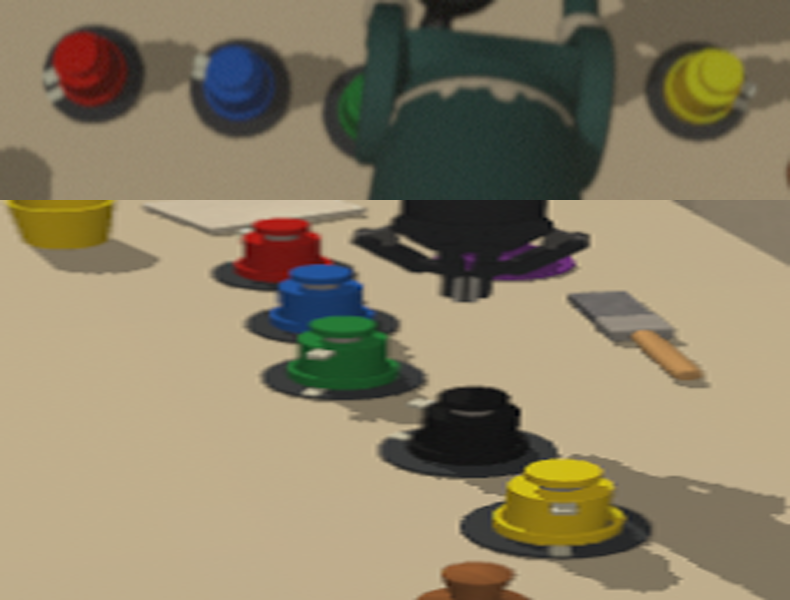

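All five are seated with tops up. The side half of the picture shows green's spout at (320,353) by its mark at (313,392), black's at (420,402) by (400,435), and yellow's at (565,508) by (560,550). Blue's spout and mark blobs are merged, so I'll split them.

Run:
```python
from m import *
im=read_camera('top');ctr=np.array([.6209,.1349])
for a in(1.0,1.1,1.22,1.35,1.45):
    print(a,"spout px",proj('top',[[*(ctr+r*np.array([np.cos(a),np.sin(a)])),.061] for r in(.028,.038)]).round(1).tolist())
print("mark",proj('top',[[*(ctr+r*np.array([np.cos(1.222),np.sin(1.222)])),.006] for r in(.034,.047)]).round(1).tolist())
h=cv2.cvtColor(im,cv2.COLOR_RGB2HSV)
print(im[206:222,280:293].min(2))
```

```text
1.0 spout px [[287.9, 210.2], [284.7, 208.1]]
1.1 spout px [[287.3, 211.1], [283.9, 209.3]]
1.22 spout px [[286.7, 212.3], [283.2, 210.9]]
1.35 spout px [[286.3, 213.6], [282.5, 212.7]]
1.45 spout px [[286.1, 214.6], [282.2, 214.1]]
mark [[286.6, 216.1], [282.1, 214.4]]
[[ 77  82  88 100 109 111 111 106  91  70  64  56  52]
 [ 75  77  78  87 101 107 102  86  72  62  47  40  39]
 [ 76  78  78  84 100 101  89  71  62  44  42  38  38]
 [ 75  77  86 103 115 108  94  84  56  43  37  38  34]
 [ 77  80  94 120 129 126 117 106  67  36  32  36  36]
 [ 75  84 101 126 132 132 129 109  65  38  33  36  35]
 [ 77  82 102 123 129 130 131  92  53  37  35  34  36]
 [ 79  82  98 117 123 124 118  72  42  39  33  36  35]
 [ 77  88 103 120 125 122 101  59  36  38  37  32  34]
 [ 77  89 111 126 130 127  95  51  38  37  38  34  37]
 [ 76  83 103 117 123 124  91  54  36  36  36  38  36]
 [ 74  71  75  88 101 104  75  47  36  36  35  35  38]
 [ 85  64  55  60  65  69  55  40  35  35  34  37  36]
 [ 94  67  51  51  54  50  41  36  37  40  36  37  37]
 [ 99  67  49  49  49  45  41  29  37  37  35  35  34]
 [100  66  48  49  50  49  42  36  37  38  38  39  38]]
```

Blue's spout sits at about (285,211), matching the predicted angle of 1.22. Now pressing, starting with green.

```bash
python3 -c "
from m import *
go(.6005,.0102,.115)"
```

```text
shift [ 2.51 -6.65  4.37] -> 2 x [ 1.257 -3.324  2.184]
tilt deg 0.05 yaw 1.227 q6 0.25
```

>>> move_arm(series=[0,1.25,-3.3,0,0,0,0,0,1.25,-3.3,0,0,0,0,0,0,0,2.2,0,0,0,0,0,0,2.2,0,0,0,0,0,0,0,0,0,0])

```text
time: 56.18
tool_pos: [0.5989, 0.0113, 0.1129]
tcp_rot: [-2.563, -1.811, 0.006]
wrist_force: [-0.3, -0.2, 0.4]
width: 0.001
grip_force: 0.0
```

>>> move_arm(series=[0,0,0,1,0,0,0,0,0,0,0.6,0,0,0,0,0,0,0.6,0,0,0,0,0,0,0.5,0,0,0,0,0,0,0,0,0,0])

```text
time: 56.8
tool_pos: [0.6017, 0.0095, 0.0884]
tcp_rot: [2.568, 1.809, 0.002]
wrist_force: [-0.3, 1.7, 1.3]
width: -0.0
grip_force: 0.9
```

>>> move_arm(series=[0,0,0,0,0,0,0,0,0,0,0,0,0,0])

```text
time: 57.05
tool_pos: [0.6016, 0.0095, 0.0883]
tcp_rot: [2.568, 1.809, 0.001]
wrist_force: [-0.6, 2.3, 2.6]
width: -0.001
grip_force: 1.5
```

>>> move_arm(series=[0,0,0,0.2,0,0,0,0,0,0,0.1,0,0,0,0,0,0,0,0,0,0])

```text
time: 57.42
tool_pos: [0.6022, 0.0094, 0.088]
tcp_rot: [2.567, 1.809, 0.003]
wrist_force: [-5.5, 1.7, 16.7]
width: 0.006
grip_force: 8.2
```

>>> move_arm(series=[0,0,0,-2,0,0,0,0,0,0,-2,0,0,0,0,0,0,-1,0,0,0,0,0,0,0,0,0,0,0,0,0,0,0,0,0])

```text
time: 58.05
tool_pos: [0.6007, 0.0094, 0.1343]
tcp_rot: [-2.567, -1.81, 0.001]
wrist_force: [-0.6, 0.6, 0.4]
width: 0.002
grip_force: 0.0
```

```bash
python3 -c "
from m import *
go(.6206,.1351,.115)"
```

```text
shift [12.51 -2.35  1.93] -> 3 x [ 4.171 -0.783  0.643]
tilt deg 0.06 yaw 1.228 q6 0.32
```

>>> move_arm(series=[0,4.15,-0.8,0,0,0,0,0,4.15,-0.8,0,0,0,0,0,4.15,-0.8,0,0,0,0,0,0,0,1,0,0,0,0,0,0,1,0,0,0])

```text
time: 58.68
tool_pos: [0.6196, 0.1344, 0.1133]
tcp_rot: [-2.567, -1.811, 0.003]
wrist_force: [-0.4, -0.0, 0.2]
width: 0.0
grip_force: 0.0
```

>>> move_arm(series=[0,0,0,0,0,0,0,0,0,0,1,0,0,0,0,0,0,0.6,0,0,0,0,0,0,0.6,0,0,0,0,0,0,0.5,0,0,0])

```text
time: 59.3
tool_pos: [0.6207, 0.1341, 0.0887]
tcp_rot: [2.568, 1.809, 0.0]
wrist_force: [-1.7, -1.5, 5.2]
width: 0.0
grip_force: 3.1
```

>>> move_arm(series=[0,0,0,0.2,0,0,0,0,0,0,0,0,0,0,0,0,0,0,0,0,0])

```text
time: 59.68
tool_pos: [0.6211, 0.1342, 0.0882]
tcp_rot: [2.567, 1.809, 0.001]
wrist_force: [-3.4, -1.3, 9.6]
width: -0.002
grip_force: 5.4
```

>>> move_arm(series=[0,0,0,0.2,0,0,0,0,0,0,0.1,0,0,0,0,0,0,0,0,0,0])

```text
time: 60.05
tool_pos: [0.6222, 0.1343, 0.0884]
tcp_rot: [2.566, 1.808, 0.005]
wrist_force: [-8.8, -2.7, 23.9]
width: 0.0
grip_force: 11.8
```

>>> move_arm(series=[0,0,0,-2,0,0,0,0,0,0,-2,0,0,0,0,0,0,-1,0,0,0,0,0,0,0,0,0,0,0,0,0,0,0,0,0])

```text
time: 60.68
tool_pos: [0.6199, 0.1346, 0.1321]
tcp_rot: [-2.567, -1.81, 0.002]
wrist_force: [-0.7, -1.1, -0.5]
width: 0.002
grip_force: 0.0
```

```bash
python3 -c "
from m import *
go(.6312,.2727,.115)"
```

```text
shift [13.39 -3.58  1.7 ] -> 3 x [ 4.462 -1.192  0.568]
tilt deg 0.08 yaw 1.228 q6 0.52
```

>>> move_arm(series=[0,4.45,-1.2,0,0,0,0,0,4.45,-1.2,0,0,0,0,0,4.45,-1.2,0,0,0,0,0,0,0,1,0,0,0,0,0,0,1,0,0,0])

```text
time: 61.3
tool_pos: [0.6305, 0.272, 0.1111]
tcp_rot: [-2.567, -1.811, 0.004]
wrist_force: [-0.4, -0.9, 0.2]
width: -0.001
grip_force: 0.0
```

>>> move_arm(series=[0,0,0,0,0,0,0,0,0,0,1,0,0,0,0,0,0,0.6,0,0,0,0,0,0,0.6,0,0,0,0,0,0,0.5,0,0,0])

```text
time: 61.92
tool_pos: [0.632, 0.2717, 0.0878]
tcp_rot: [2.567, 1.809, 0.0]
wrist_force: [-6.8, -3.7, 30.3]
width: -0.001
grip_force: 14.8
```

>>> move_arm(series=[0,0,0,0.2,0,0,0,0,0,0,0.1,0,0,0,0,0,0,0,0,0,0])

```text
time: 62.3
tool_pos: [0.6332, 0.2724, 0.0884]
tcp_rot: [2.567, 1.809, 0.006]
wrist_force: [-6.3, -4.5, 20.3]
width: 0.003
grip_force: 10.3
```

Red is pressed. I'll lift and cross to black.

>>> move_arm(series=[0,0,0,-2,0,0,0,0,0,0,-2,0,0,0,0,0,0,-2,0,0,0,0,0,0,0,0,0,0,0,0,0,0,0,0,0])

```text
time: 62.92
tool_pos: [0.6312, 0.2724, 0.1426]
tcp_rot: [-2.568, -1.81, 0.001]
wrist_force: [-0.2, -0.9, -0.4]
width: 0.003
grip_force: 0.0
```

```bash
python3 -c "
from m import *
go(.6256,-.1525,.115)"
```

```text
shift [-40.21  13.76   2.77] -> 7 x [-5.744  1.966  0.395]
tilt deg 0.03 yaw 1.228 q6 0.71
```

>>> move_arm(series=[0,-5.75,1.95,0,0,0,0,0,-5.75,1.95,0,0,0,0,0,-5.75,1.95,0,0,0,0,0,-5.75,1.95,0,0,0,0,0,-5.75,1.95,0,0,0,0])

```text
time: 63.55
tool_pos: [0.6254, -0.0328, 0.1415]
tcp_rot: [-2.566, -1.809, 0.003]
wrist_force: [-0.2, 0.0, -0.1]
width: 0.001
grip_force: 0.0
```

>>> move_arm(series=[0,-5.75,2,0,0,0,0,0,-5.7,2,0,0,0,0,0,0,0,0,0,0,0,0,0,0,0,0,0,0,0,0,0,0,0,0,0])

```text
time: 64.18
tool_pos: [0.6254, -0.1507, 0.1422]
tcp_rot: [-2.565, -1.811, 0.001]
wrist_force: [-0.3, -0.2, -0.2]
width: -0.0
grip_force: 0.0
```

```bash
python3 -c "
from m import *
go(.6256,-.1525,.086)"
```

```text
shift [-0.17  0.08  5.62] -> 1 x [-0.17   0.084  5.62 ]
tilt deg 0.08 yaw 1.230 q6 0.07
```

>>> move_arm(series=[0,-0.15,0.1,1.5,0,0,0,0,0,0,1.5,0,0,0,0,0,0,0,0,0,0,0,0,0,0.8,0,0,0,0,0,0,0.6,0,0,0])

```text
time: 64.8
tool_pos: [0.6264, -0.1541, 0.0987]
tcp_rot: [2.568, 1.81, 0.0]
wrist_force: [0.5, -0.0, 5.5]
width: -0.003
grip_force: 3.1
```

>>> move_arm(series=[0,0,0,0.6,0,0,0,0,0,0,0.5,0,0,0,0,0,0,0.2,0,0,0,0,0,0,0.1,0,0,0,0,0,0,0,0,0,0])

```text
time: 65.42
tool_pos: [0.6273, -0.1544, 0.0881]
tcp_rot: [2.566, 1.809, 0.002]
wrist_force: [-4.5, 1.5, 13.7]
width: 0.005
grip_force: 6.8
```

>>> move_arm(series=[0,0,0,0.2,0,0,0,0,0,0,0,0,0,0])

```text
time: 65.68
tool_pos: [0.6281, -0.1547, 0.0883]
tcp_rot: [2.565, 1.808, 0.004]
wrist_force: [-7.2, 1.5, 21.6]
width: 0.003
grip_force: 10.8
```

>>> move_arm(series=[0,0,0,-2,0,0,0,0,0,0,-2,0,0,0,0,0,0,-1.7,0,0,0,0,0,0,0,0,0,0,0,0,0,0,0,0,0])

```text
time: 66.3
tool_pos: [0.6258, -0.154, 0.1394]
tcp_rot: [-2.567, -1.81, 0.001]
wrist_force: [-0.5, 0.1, -0.8]
width: -0.002
grip_force: 0.0
```

```bash
python3 -c "
from m import *
go(.627,-.2906,.086)"
```

```text
shift [-12.83   4.71   5.34] -> 3 x [-4.276  1.569  1.78 ]
tilt deg 0.04 yaw 1.228 q6 0.06
```

>>> move_arm(series=[0,-4.25,1.55,0,0,0,0,0,-4.25,1.55,0,0,0,0,0,-4.25,1.55,0,0,0,0,0,0,0,1.3,0,0,0,0,0,0,1.3,0,0,0])

```text
time: 66.92
tool_pos: [0.6262, -0.2893, 0.1118]
tcp_rot: [-2.567, -1.807, 0.001]
wrist_force: [0.0, -0.1, -0.2]
width: 0.0
grip_force: 0.0
```

>>> move_arm(series=[0,0,0,0,0,0,0,0,0,0,0.8,0,0,0,0,0,0,0.6,0,0,0,0,0,0,0.6,0,0,0,0,0,0,0.5,0,0,0])

```text
time: 67.55
tool_pos: [0.6277, -0.2894, 0.0901]
tcp_rot: [2.567, 1.81, 0.001]
wrist_force: [-2.1, 2.4, 6.0]
width: -0.001
grip_force: 3.1
```

>>> move_arm(series=[0,0,0,0.2,0,0,0,0,0,0,0.1,0,0,0,0,0,0,0,0,0,0])

```text
time: 67.92
tool_pos: [0.6279, -0.2895, 0.0882]
tcp_rot: [2.567, 1.81, 0.002]
wrist_force: [-2.1, 2.2, 8.8]
width: -0.002
grip_force: 4.3
```

>>> move_arm(series=[0,0,0,0.3,0,0,0,0,0,0,0,0,0,0,0,0,0,0,0,0,0])

```text
time: 68.3
tool_pos: [0.6289, -0.2899, 0.0883]
tcp_rot: [2.565, 1.808, 0.004]
wrist_force: [-5.5, 3.9, 19.6]
width: 0.003
grip_force: 9.8
```

>>> move_arm(series=[0,0,0,-2,0,0,0,0,0,0,-3,0,0,0,0,0,0,-5,0,0,0,0,-5,2,-4,0,0,0,0,-5,2,0,0,0,0])

```text
time: 68.92
tool_pos: [0.6341, -0.3955, 0.2271]
tcp_rot: [2.558, 1.807, 0.006]
wrist_force: [0.4, -0.5, -0.5]
width: 0.004
grip_force: 0.0
```

>>> move_arm(series=[0,-5,2,0,0,0,0,0,-5,2,0,0,0,0,0,0,0,0,0,0,0,0,0,0,0,0,0,0,0,0,0,0,0,0,0])

```text
time: 69.55
tool_pos: [0.6355, -0.5, 0.2204]
tcp_rot: [-2.566, -1.811, -0.0]
wrist_force: [0.4, 0.5, -0.0]
width: 0.002
grip_force: 0.0
```

```bash
python3 chk.py pics/c7.png
```

```text
r mark 2.077 blobs [(2.057, 0.0345, 15), (2.497, 0.0398, 15)] ztop 0.0779
b mark 1.212 blobs [(1.341, 0.0331, 36)] ztop 0.0776
g mark -2.244 blobs [(-2.244, 0.0311, 21), (-2.443, 0.0427, 8)] ztop 0.0755
k mark 2.261 blobs [(2.201, 0.0311, 24)] ztop 0.0765
y mark -1.843 blobs [(-1.844, 0.0333, 8)] ztop 0.0774
shift [ 59.34 -22.67  10.07] -> 10 x [ 5.934 -2.267  1.007]
tilt deg 0.02 yaw 1.229 q6 -0.36
```

View pics/c7.png

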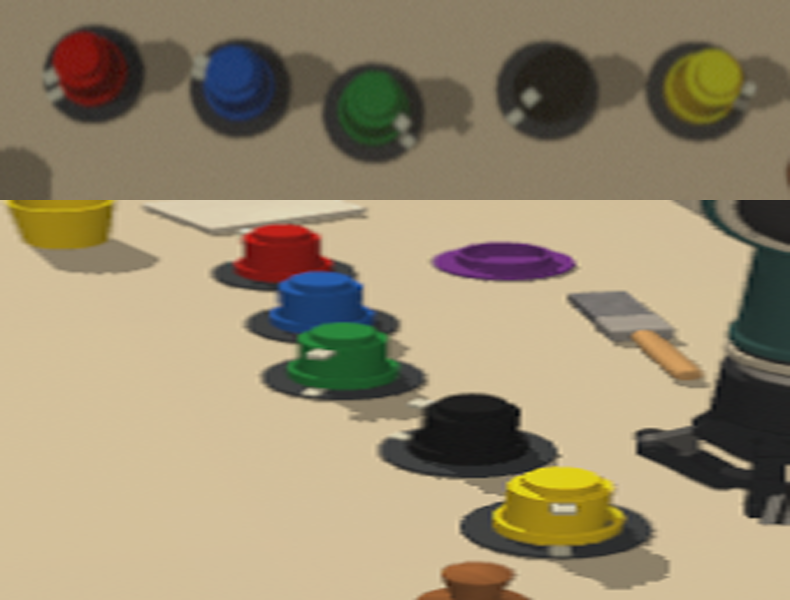

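The final picture shows all five canisters seated with tops down and no stems showing, and each spout at its mark. Handing in.

```bash
python3 -c "
from workcell import *
print(finish_job())"
```

```text
the job is handed in; nothing more can be done
None
```

All five canisters stand in the holders of their own colours with spouts at the marks and tops pressed down. The job is handed in; the hand-in call gave no verdict.

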